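# Lock the transport case with its hasp and pin

## Robot

A 6-joint arm with a two-finger parallel gripper is mounted at the origin on a cart in front of the work surface, level with it; the furniture and walls round the work are solid. World frame = base frame: x ahead of the robot, y to its left, z up, the work surface at z = 0. Lengths are in mm, angles in rad, forces in N, time in s.
With the tool pointing down it reaches from about 375 to 975 mm from the base axis. Payload 3.8 kg.
Tool frame: the origin (TCP) lies between the finger pads; the fingertips stand 25 mm ahead of it and the grasp point (between the pads) lies 6 mm ahead of it; z points along the fingers, x is the direction in which the jaws open and shut, and the axes are right-handed (so a half turn about z gives the same grasp; the last joint's range is limited). The gripper opens to 88 mm and grips with 3 to 60 N. Pads are 18 mm wide; open, the fingers measure 123 mm over their backs; the gripper's body (75 mm by 187 mm) begins 45 mm behind the grasp point.
Start: joints at [1.193, 0.264, 1.604, -0, 1.274, -0.037], TCP at [225.61, 636.175, 263.706] pointing down, gripper open.
Joint ranges: [-2.63, 2.63], [-0.94, 2.18], [0.31, 2.57], [-1.31, 4.45], [0, 2.66], [-2.55, 2.55]. Speed limits (rad/s): [2.57, 2.57, 3.14, 3.14, 3.14, 3.14].

## Interface

Orientations are given as a unit quaternion [x, y, z, w].
In Python, from plant import observe, snapshot, finish_job gives the robot as it stands.
- The arm moves only by the tool play_rows, never from a script. Its arguments are lists of equal length, an entry for each row: "twist": the turn, a rotation vector about the tool's x, y, z in rad, a list of three; "offset": the shift along the tool's x, y, z in mm, a list of three; "fingers": the opening, from -1 (shut) to 1 (fully open). A call has 1 to 12 rows; each row shifts and turns the commanded pose from where the row before left it, along the tool's axes as they then stand; what a row does not reach is not made up. A row lasts 1/12 s, in which the tool goes at most 41.7 mm and 7.16 degrees, less where a joint would pass 70% of its speed; a pose out of reach is approached as far as the arm can. A call is refused whole if a number of a shift passes 41.7 or a number of a turn 0.125, either way. A call with a gripper value outside its range is refused whole. The fingers move at their own pace and stop on an object; "newtons" is the grip in N (left out, the last holds). Time passes only in rows, so rows that do not move let the fingers close. It gives the time, the measured TCP pose, the force and the opening at its end, in the units of the state.
- observe(): the state, without advancing time (a new reading comes with each control period).
- snapshot(name): name is "side" or "top"; returns a dict with "img" (480x640x3 uint8, red, green, blue), "depth" (480x640 float32, mm along the optical axis (not along the pixel's ray), 0 where there is no reading), "camera_matrix" (3x3 intrinsics, pixels), "xyz" and "orientation" of the camera in the world. Camera axes: x right, y down, z forward; pixel columns grow to the right and rows downward; lengths in mm; the calibration is good to about 2 mm. A picture is of the moment at which its call begins.
- finish_job(): hands the job in, once; it reports no verdict.
The state is a dict: "time_s": time; "joint_pos": joint angles; "joint_vel": joint speeds; "joint_efforts": joint torques, N m; "ee_pos": TCP position; "orientation": TCP orientation; "force": force on the tool from outside, world axes, zero at the start; "moment": the same for the moment, N m; "finger_gap": finger opening in mm.
Only numpy, scipy, OpenCV 4.12 (cv2) and the standard library are available. Lean on these libraries where they do the work, as an engineer would, in place of code of your own. Each camera call takes 0.05 s, during which the arm holds its last target.

## Task

Lock the transport case: swing the hasp right down over its staple. Then take the square-handled locking pin out of the stand, lay it flat on the bench and let go of it, take it again across its handle and push it sideways through the staple loop until its shoulder is against the staple. Leave it there, without tipping over or pushing aside the knob pin or the other things around.

Things in the scene. Friction and masses are not known exactly. Their poses are not given: they have to be found in the camera images.
- case: Closed plywood case, fixed to the bench, 220 (x) x 260 (y) x 60 mm high, flat top; origin at the centre of its underside. Lid panel on the rear part of the top (stays shut), fixed rail in front (its -x side). The hasp is hinged on the lid, the staple stands on the rail, both on the line y = 0 of the case.
- hasp (a joint): Steel hasp's hinge, rad. 0 = lying flat over the staple (shut, end stop); 1.57 = straight up; larger = leaning back over the lid (stop at 2.6). Friction of 0.06 N m keeps it where it is left. It turns about the case's y axis; closed fingers can push it over from behind (the case's +x side) and press it down near the hinge.
- hasp_hinge (a point): Middle of the hasp's hinge axis, 66.5 mm above the bench, 15 mm in front (-x) of the case's centre; axes as the case's. The hasp plate is 28 mm wide, 3 mm thick and 86 mm long from this axis; its slot (30 x 10 mm) for the staple begins 45 mm from the axis. Shut, it points to the case's -x and its upper face is 68 mm above the bench.
- hasp_tip (a point): Middle of the free end of the hasp, 84.5 mm from the hinge axis, at the foot of a lip that turns up 7.5 mm.
- staple_loop (a point): Place for the pin's axis in the staple: 76 mm above the bench, 60 mm in front (-x) of the hinge axis; axes as the case's. The staple is a 5 mm bar bent to an upright U in the case's x-z plane; the pin passes along the case's y, from either side. Free opening 11 mm in x, and from the shut hasp (68 mm above the bench) up to the crown (83.5 mm). Top of the staple at 88.5 mm.
- locking_pin: Steel pin, upright in a hole of the stand: shank 8 mm thick, 55 mm long, tapered nose; square handle 16 x 16 x 34 mm. Origin on the axis at the shoulder between them; +z runs through the handle, x and y are square to its flats. 42 to 84 g, balance point 9 mm into the handle: on the bench it lies level on its handle, axis 8 mm up.
- pin_nose (a point): Nose of the locking pin, on its axis, 55 mm from the shoulder. With the pin home in the staple, the handle rests on the shut hasp (axis 8 mm above it) and the pin's origin lies 2.5 mm to the side of staple_loop.
- pin_stand: Wooden block fixed to the bench, 60 (x) x 150 (y) x 62 mm high, with two upright through holes of 13.5 mm at y = +40 and -40 mm; origin at the centre of its underside. The pins hang in the holes by their shoulders, handles up.
- knob_pin: The other pin in the stand, to be left there: round knob 26 mm across and 30 mm high on a 12 mm shank, too thick for the staple. Origin on the axis at the shoulder, z up.
- tweeter_3: Bystander: loose round tweeter, 76 mm across, 37 mm high. Origin at the centre of its underside.
- wax_tin: Bystander: loose round tin with black lid, 67 mm across, 64 mm high. Origin at the centre of its underside.
- tape_measure: Bystander: black tape measure, 37 x 77 x 62 mm high. Origin at the centre of its underside.

How it is judged:
By the outcome, as a careful person would: the job done as asked, in the order asked, and still so for the second after the job is handed in, with the robot touching nothing.
It also fails if it takes over 72 s, if anything falls off the work surface, if the arm or the gripper's body presses on something with over 40 N, if the wrist force passes 120 N, or if a joint passes its speed limit or range.

## Working session

There is one attempt and no reset: what is moved stays moved. The work goes in short steps, Python scripts to look and compute and a tool call to move; the robot and the scene stay as the last step left them, time stands still between calls to the robot, and variables do not carry over. Pictures are saved under pics/ and viewed, and the job is handed in when it is done.

Besides the shell and the picture viewer there is one more tool, called after "Request:" as a command line: name --argument value ..., lists and objects as JSON in quotes. play_rows: Moves the arm, as the interface text tells. Its arguments: {"type":"object","properties":{"twist":{"type":"array"},"offset":{"type":"array"},"fingers":{"type":"array"},"newtons":{"type":"number"}},"required":["twist","offset","fingers"]}

```bash
ls; mkdir -p pics; python3 - <<'E'
from plant import observe, snapshot
import cv2,numpy as np
print(observe())
for n in("side","top"):
    s=snapshot(n); cv2.imwrite(f"pics/{n}0.png",s["img"][:,:,::-1]); np.savez(f"{n}0.npz",**s)
    print(n,s["camera_matrix"],s["xyz"],s["orientation"])
E
```

```text
pics
{'time_s': 0.0, 'joint_pos': array([ 1.19308928e+00,  2.64738012e-01,  1.60535744e+00, -1.90245128e-05,
        1.27368743e+00, -3.69249301e-02]), 'joint_vel': array([-6.16643907e-04, -7.25170172e-04, -1.27407625e-03, -6.35906502e-05,
        4.86106770e-04,  3.97101762e-04]), 'joint_efforts': array([ 1.48423893e-03, -5.02103949e+01, -3.56880498e+01,  7.28282123e-02,
        2.95054726e-02, -1.61040207e-04]), 'ee_pos': array([225.38570073, 635.57326172, 262.40708333]), 'orientation': array([ 8.16767246e-01,  5.76966261e-01, -9.12201663e-04,  6.06004985e-04]), 'force': array([ 0.81338369, -0.21907038,  0.15665414]), 'moment': array([-0.02082873,  0.04449034, -0.01151433]), 'finger_gap': 88.22167882709999}
side [[613.02597946   0.         322.42461248]
 [  0.         613.02597946 244.61712713]
 [  0.           0.           1.        ]] [  470.7359699  -1295.12436004  1142.79813204] [ 0.89584227 -0.03055996  0.02225674 -0.44276106]
top [[536.15733634   0.         321.45965703]
 [  0.         536.15733634 240.75719772]
 [  0.           0.           1.        ]] [ 358.34552483  106.4907335  1372.33535301] [-0.6956653   0.71322091 -0.06787447  0.05252409]
```

View pics/side0.png

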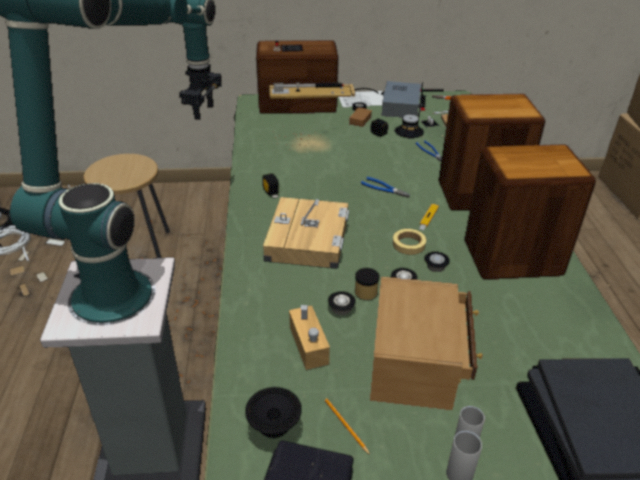

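View pics/top0.png

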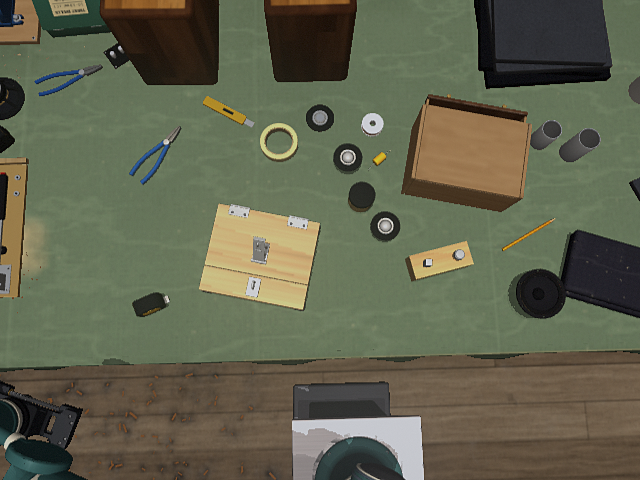

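Side view: case at (305,230) with hasp, stand at (310,335). Top view: case at (260,255), stand at (440,260) with square pin at (428,262) and knob at (459,255). I'll zoom in.

```bash
cat > h.py <<'E'
import numpy as np,cv2
from scipy.spatial.transform import Rotation as R
def load(f): return dict(np.load(f))
def px2w(s,u,v,d=None):
    K=s["camera_matrix"]
    if d is None: d=s["depth"][int(round(v)),int(round(u))]
    p=np.array([(u-K[0,2])/K[0,0]*d,(v-K[1,2])/K[1,1]*d,d])
    return R.from_quat(s["orientation"]).apply(p)+s["xyz"]
def plane(s,u,v,z):
    K=s["camera_matrix"]; r=R.from_quat(s["orientation"]).apply([(u-K[0,2])/K[0,0],(v-K[1,2])/K[1,1],1]); 
    return s["xyz"]+r*(z-s["xyz"][2])/r[2]
def w2px(s,P):
    p=R.from_quat(s["orientation"]).inv().apply(np.atleast_2d(P)-s["xyz"]); K=s["camera_matrix"]
    return np.c_[K[0,0]*p[:,0]/p[:,2]+K[0,2],K[1,1]*p[:,1]/p[:,2]+K[1,2]]
def cloud(s):
    K=s["camera_matrix"]; v,u=np.mgrid[:480,:640]; d=s["depth"]
    p=np.stack([(u-K[0,2])/K[0,0]*d,(v-K[1,2])/K[1,1]*d,d],-1)
    return R.from_quat(s["orientation"]).apply(p.reshape(-1,3)).reshape(480,640,3)+s["xyz"]
def crop(s,u0,v0,u1,v1,k,f):
    i=s["img"][v0:v1,u0:u1,::-1]; cv2.imwrite(f,cv2.resize(i,None,fx=k,fy=k,interpolation=cv2.INTER_CUBIC))
def tri(s1,p1,s2,p2):
    def ray(s,p):
        K=s["camera_matrix"]; r=R.from_quat(s["orientation"]).apply([(p[0]-K[0,2])/K[0,0],(p[1]-K[1,2])/K[1,1],1]); return s["xyz"],r/np.linalg.norm(r)
    a,r=ray(s1,p1); b,q=ray(s2,p2)
    t=np.linalg.lstsq(np.c_[r,-q],b-a,rcond=None)[0]; x=a+r*t[0]; y=b+q*t[1]
    return (x+y)/2,np.linalg.norm(x-y)
E
python3 - <<'E'
from h import *
t=load("top0.npz");s=load("side0.npz")
crop(t,190,190,330,320,5,"pics/t_case.png");crop(t,390,220,490,290,7,"pics/t_stand.png")
crop(s,255,185,360,275,7,"pics/s_case.png");crop(s,280,295,340,375,7,"pics/s_stand.png")
E
```

```text
(no output)
```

View pics/t_case.png

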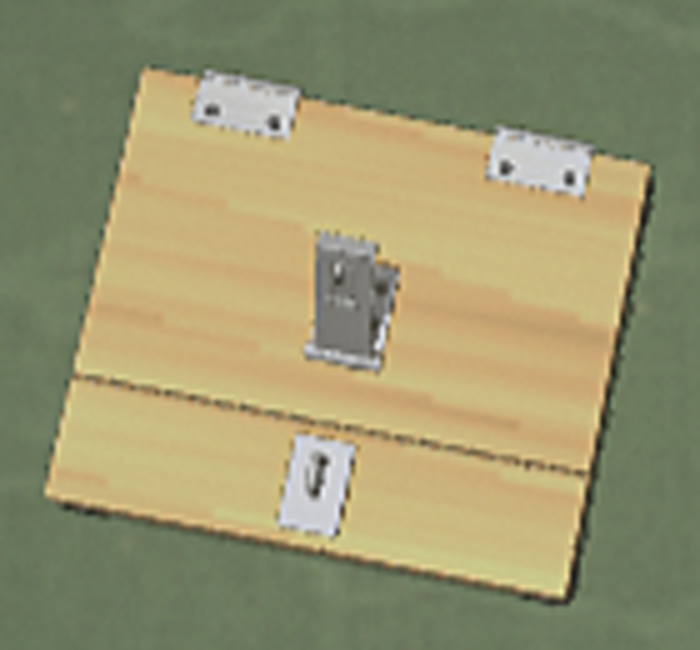

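View pics/t_stand.png

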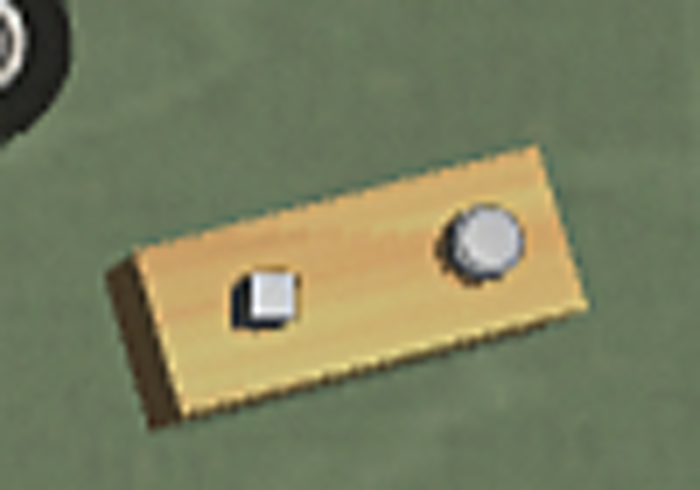

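View pics/s_case.png

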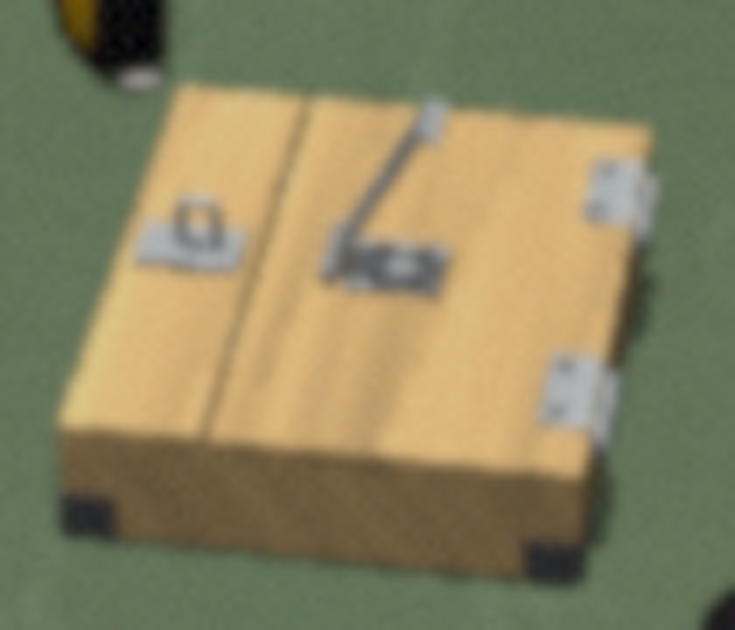

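View pics/s_stand.png

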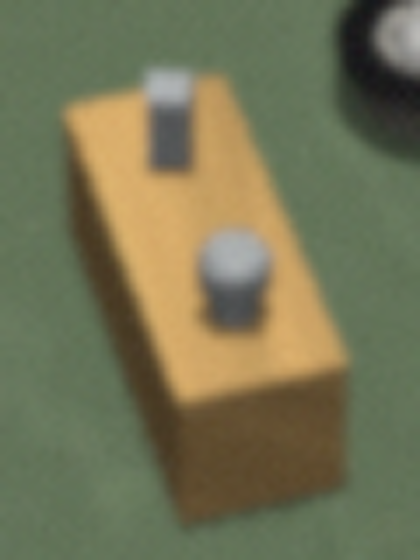

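Top crop: hinge barrel about (258,262), staple about (254,285), lip of hasp about (259,238); pin handle top (444−…)= about (429,262), yawed relative to the stand. Side crop: the hasp leans back, its tip at about (317,201), hinge at (304,220). Now measuring.

```bash
python3 - <<'E'
from h import *
D={n:load(n+"0.npz") for n in("top","side")}
def rect(P):
    c,(w,h),a=cv2.minAreaRect(P[:,:2].astype(np.float32)); return np.round(c,1),round(w,1),round(h,1),round(a,1)
for n,s in D.items():
    C=cloud(s); z=C[...,2]
    # bench level
    box={"top":[(190,190,330,320),(390,220,490,290)],"side":[(255,185,360,275),(280,295,340,375)]}[n]
    for nm,b in zip(("case","stand"),box):
        Q=C[b[1]:b[3],b[0]:b[2]].reshape(-1,3); 
        be=Q[(abs(Q[:,2])<15)]; print(n,nm,"bench z",np.median(be[:,2]))
        zz=60 if nm=="case" else 62
        T=Q[abs(Q[:,2]-zz)<5]; print(" top z",np.median(T[:,2]),len(T),rect(T))
        H=Q[Q[:,2]>zz+9]; 
        print(" high:",len(H),np.round(H[np.argsort(H[:,2])][::max(1,len(H)//12)],1).tolist())
E
```

```text
top case bench z 0.6252978912464187
 top z 60.227120752160886 8228 (array([554.2, 227.9]), 260.3, 225.2, 77.5)
 high: 388 [[535.3, 212.1, 69.0], [538.3, 246.0, 71.3], [541.7, 232.9, 80.0], [547.9, 234.5, 87.7], [546.7, 224.2, 94.8], [554.9, 225.6, 105.1], [560.2, 212.8, 115.1], [568.1, 232.7, 127.9], [570.7, 215.3, 138.6], [575.0, 222.0, 142.0], [358.3, 106.5, 1372.3], [358.3, 106.5, 1372.3], [358.3, 106.5, 1372.3]]
top stand bench z 0.6270955203108315
 top z 62.32116687226062 1215 (array([ 530.2, -220.1]), 60.3, 152.6, 13.5)
 high: 186 [[523.3, -172.8, 71.1], [527.0, -256.2, 83.6], [543.3, -270.8, 88.0], [550.7, -256.1, 89.8], [535.5, -269.4, 91.0], [548.0, -255.4, 91.9], [545.4, -252.5, 92.9], [545.0, -264.4, 93.9], [535.0, -265.8, 94.9], [519.8, -181.9, 96.1], [514.6, -181.1, 98.7], [358.3, 106.5, 1372.3], [358.3, 106.5, 1372.3]]
side case bench z 2.1686249390713783
 top z 61.04067142275153 3139 (array([560.6, 217.8]), 470.4, 272.6, 86.2)
 high: 179 [[487.8, 240.6, 69.0], [555.6, 252.0, 69.7], [547.7, 219.1, 70.7], [538.7, 219.7, 74.3], [484.9, 236.5, 79.5], [549.0, 241.6, 84.5], [547.7, 217.0, 94.2], [557.2, 225.8, 109.6], [562.2, 209.4, 124.0], [577.1, 211.6, 139.8], [573.7, 205.0, 144.3], [470.7, -1295.1, 1142.8], [470.7, -1295.1, 1142.8]]
side stand bench z 1.4880721727079163
 top z 62.58470733246429 896 (array([ 530.5, -221.5]), 62.0, 155.7, 13.1)
 high: 205 [[516.3, -183.5, 71.4], [548.4, -263.4, 76.9], [551.1, -260.0, 80.0], [536.1, -268.7, 83.2], [528.9, -269.1, 87.4], [533.6, -271.1, 89.2], [529.3, -262.6, 90.8], [536.3, -264.3, 92.1], [521.8, -175.0, 93.8], [523.5, -190.5, 94.8], [533.9, -265.4, 96.8], [514.0, -183.8, 102.5], [470.7, -1295.1, 1142.8]]
```

```bash
python3 - <<'E'
from h import *
t=load("top0.npz");s=load("side0.npz")
f=lambda c,k,o:((c[0]+.5)/k-.5+o[0],(c[1]+.5)/k-.5+o[1])
tc=lambda *c:f(c,5,(190,190)); ts=lambda *c:f(c,7,(390,220)); sc=lambda *c:f(c,7,(255,185)); ss=lambda *c:f(c,7,(280,295))
pts={"RL":(tc(142,68),sc(652,125)),"RR":(tc(650,165),sc(580,475)),"FR":(tc(572,595),sc(62,430)),"FL":(tc(45,495),sc(180,85)),
"staple top":(tc(320,453),sc(200,198)),"hasp tip":(tc(347,245),sc(433,115)),
"pin top":(ts(273,297),ss(170,88)),"knob top":(ts(488,240),ss(237,262)),
}
for k,(a,b) in pts.items():
    z=60 if len(k)==2 else {"staple top":88,"hasp tip":145,"pin top":96,"knob top":92}[k]
    print(k,np.round(tri(t,a,s,b)[0],1),round(tri(t,a,s,b)[1],1),np.round(plane(t,*a,z),1),np.round(plane(s,*b,z),1))
T=np.array([plane(t,*pts[k][0],60)[:2] for k in("RL","RR","FR","FL")])
S=np.array([plane(s,*pts[k][1],60)[:2] for k in("RL","RR","FR","FL")])
for P in(T,S):
    x=(P[0]-P[3]+P[1]-P[2])/2;y=(P[0]-P[1]+P[3]-P[2])/2
    print(P.mean(0),np.linalg.norm(x),np.linalg.norm(y),np.degrees(np.arctan2(x[1],x[0])),np.degrees(np.arctan2(-y[0],y[1])))
E
```

```text
RL [686.  331.2  62.2] 2.3 [685.4 331.5  60. ] [687.6 334.9  60. ]
RR [630.2  78.3  60.1] 0.3 [630.1  78.3  60. ] [630.3  78.5  60. ]
FR [418.4 121.8  59.3] 1.3 [417.7 121.7  60. ] [419.1 121.   60. ]
FL [472.7 376.8  62.2] 0.5 [472.7 377.2  60. ] [473.  380.3  60. ]
staple top [483.1 239.8  93.1] 6.8 [487.1 240.6  88. ] [479.8 246.5  88. ]
hasp tip [578.5 221.8 143.5] 1.0 [577.8 221.7 145. ] [578.9 219.7 145. ]
pin top [ 520.5 -181.    95.5] 1.3 [ 519.8 -180.9   96. ] [ 521.2 -181.4   96. ]
knob top [ 539.6 -259.3   86.7] 0.9 [ 538.4 -257.8   92. ] [ 539.7 -264.4   92. ]
[551.44853297 227.18599316] 217.1645982863329 260.2548547886759 -11.853351929622724 -12.23287922695325
[552.48901994 228.67966514] 217.40671788060143 263.8117109259133 -11.66250209838285 -12.163204132696798
```

```bash
cat > ov.py <<'E'
from h import *
CASE=(552,228,-12.1); STAND=(530.3,-220.5,13.3); HA=2.05
def draw(s,u0,v0,u1,v1,k,f,lines):
    i=cv2.resize(s["img"][v0:v1,u0:u1,::-1],None,fx=k,fy=k,interpolation=cv2.INTER_CUBIC)
    for L in lines:
        p=(w2px(s,np.array(L,float))-[u0,v0]+.5)*k-.5
        cv2.polylines(i,[np.round(p*16).astype(np.int32)],False,(0,0,255),1,cv2.LINE_AA,4)
    cv2.imwrite(f,i)
def fr(pose,P):
    a=np.radians(pose[2]);c,n=np.cos(a),np.sin(a);P=np.array(P,float)
    return np.c_[pose[0]+c*P[:,0]-n*P[:,1],pose[1]+n*P[:,0]+c*P[:,1],P[:,2]]
def rectl(x,y,z,cx=0,cy=0): return [(cx+a*x/2,cy+b*y/2,z) for a,b in((1,1),(1,-1),(-1,-1),(-1,1),(1,1))]
def casel(pose,ha):
    L=[fr(pose,rectl(220,260,60)),fr(pose,rectl(220,260,0))]
    L.append(fr(pose,[(-75-8,0,62),(-75-8,0,88.5),(-75+8,0,88.5),(-75+8,0,62)]))
    h=lambda r,y,o=0:(-15-r*np.cos(ha)+o*np.sin(ha),y,66.5+r*np.sin(ha)+o*np.cos(ha))
    L.append(fr(pose,[h(0,14),h(86,14),h(86,-14),h(0,-14),h(0,14)]))
    L.append(fr(pose,[h(86,14),h(86,14,9),h(86,-14,9),h(86,-14)]))
    return L
E
python3 - <<'E'
from ov import *
t=load("top0.npz");s=load("side0.npz")
L=casel(CASE,HA)
draw(t,190,190,330,320,5,"pics/ovt.png",L);draw(s,255,185,360,275,7,"pics/ovs.png",L)
S=[fr(STAND,rectl(60,150,62)),fr(STAND,rectl(60,150,0))]
import math
pc=fr(STAND,[(0,40,0),(0,-40,0)]);print(pc)
P=(pc[0,0],pc[0,1],0)
S+=[fr(P,rectl(16,16,96)),fr(P,rectl(16,16,62)),fr((pc[1,0],pc[1,1],0),[(13*math.cos(a),13*math.sin(a),92) for a in np.linspace(0,6.3,30)])]
draw(t,390,220,490,290,7,"pics/ovt2.png",S);draw(s,280,295,340,375,7,"pics/ovs2.png",S)
E
```

```text
[[ 521.09801051 -181.57284509    0.        ]
 [ 539.50198949 -259.42715491    0.        ]]
```

View pics/ovt.png

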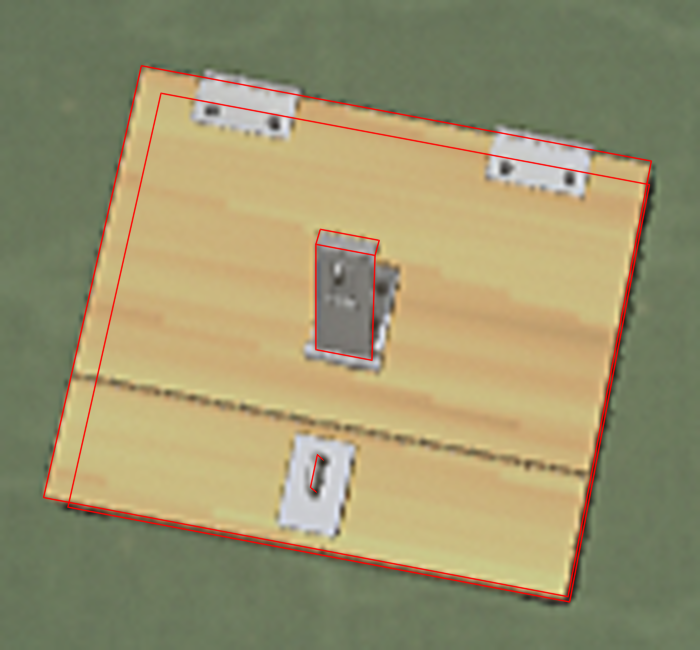

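View pics/ovs.png

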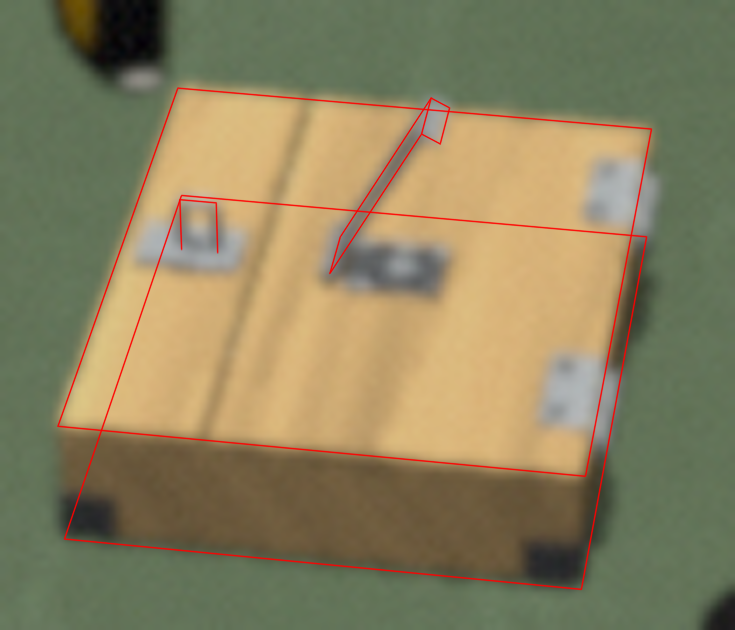

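View pics/ovt2.png

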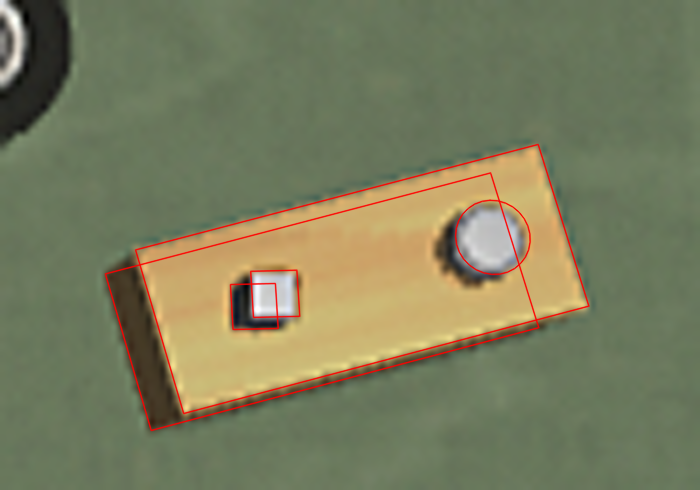

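View pics/ovs2.png

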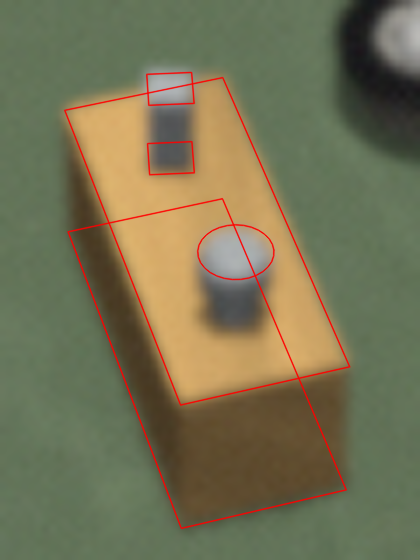

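Overlays fit within about 1 px: case at (552, 228), yaw −12.1°; stand at (530, −220.5), yaw 13.3°; hasp about 2.05 rad. The pin handle is square to world x/y, with its axis at (521,−181.5). Next I bring the closed fingers behind the hasp.

Request:
play_rows --twist '[[0, 0, -0.125], [0, 0, 0], [0, 0, 0], [0, 0, 0], [0, 0, 0], [0, 0, 0], [0, 0, 0], [0, 0, 0], [0, 0, 0], [0, 0, 0], [0, 0, 0], [0, 0, 0]]' --offset '[[0, 0, 0], [-10, 14, 0], [-20, 28, 0], [-22, 31, 0], [-22, 31, 0], [-22, 31, 0], [-22, 31, 0], [-22, 31, 0], [-22, 31, 0], [-22, 31, 0], [-22, 31, 0], [-22, 31, 0]]' --fingers '[-1, -1, -1, -1, -1, -1, -1, -1, -1, -1, -1, -1]' --newtons 20

```text
time_s: 1.1
ee_pos: [491.2, 342.1, 263.5]
orientation: [0.78, 0.626, -0.0, 0.0]
force: [0.7, 0.6, -0.5]
finger_gap: 10.1
```

Request:
play_rows --twist '[[0, 0, 0], [0, 0, 0], [0, 0, 0], [0, 0, 0], [0, 0, 0], [0, 0, 0], [0, 0, 0], [0, 0, 0], [0, 0, 0], [0, 0, 0], [0, 0, 0]]' --offset '[[-22, 29, 0], [-22, 29, 0], [-22, 29, 0], [-18, 24, 0], [-10, 13, 10], [-6, 6, 25], [0, 0, 30], [0, 0, 30], [0, 0, 25], [0, 0, 15], [0, 0, 0]]' --fingers '[-1, -1, -1, -1, -1, -1, -1, -1, -1, -1, -1]'

```text
time_s: 2.02
ee_pos: [592.1, 217.9, 122.9]
orientation: [0.78, 0.626, -0.004, -0.002]
force: [-1.1, -0.1, 0.4]
finger_gap: 0.5
```

```bash
cat > snap.py <<'E'
import sys
from plant import observe, snapshot
from h import *
def take(tag):
    out={}
    for n in("top","side"):
        s=snapshot(n); np.savez(f"{n}{tag}.npz",**s); out[n]=s
    o=observe(); 
    with open("log.txt","a") as f: f.write(repr([o["joint_pos"].tolist(),o["ee_pos"].tolist(),o["orientation"].tolist()])+"\n")
    T=R.from_quat(o["orientation"]).as_matrix()
    print("t",round(o["time_s"],2),"j",np.round(o["joint_pos"],3),"ee",np.round(o["ee_pos"],1),"x",np.round(T[:,0],3),"z",np.round(T[:,2],3),"F",np.round(o["force"],1),"gap",round(o["finger_gap"],1))
    return out
E
python3 - <<'E'
from snap import *
from ov import *
o=take("1")
L=casel(CASE,HA)
draw(o["top"],190,190,330,320,5,"pics/t1.png",[]);draw(o["side"],255,155,365,265,6,"pics/s1.png",[])
E
```

```text
t 2.12 j [ 0.313  0.303  1.819  0.     1.022 -1.041] ee [594.9 219.  127.6] x [ 0.215  0.977 -0.001] z [-0.003 -0.001 -1.   ] F [ 0.4 -0.1  0.4] gap 0.6
```

View pics/s1.png

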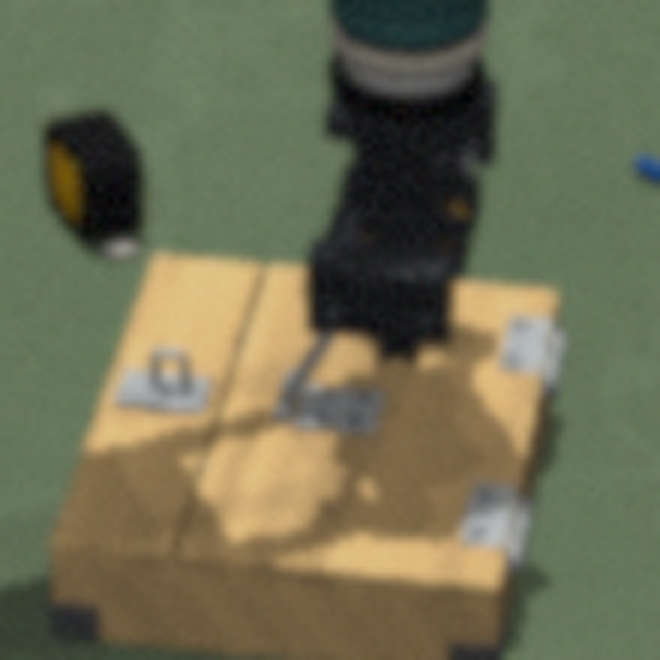

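The tool is behind the hasp with no contact. Pushing forward now.

Request:
play_rows --twist '[[0, 0, 0], [0, 0, 0], [0, 0, 0], [0, 0, 0], [0, 0, 0], [0, 0, 0], [0, 0, 0], [0, 0, 0], [0, 0, 0], [0, 0, 0], [0, 0, 0], [0, 0, 0]]' --offset '[[0, -8, 0], [0, -12, 0], [0, -12, 0], [0, -12, 0], [0, -12, 0], [0, -12, 0], [0, -9, 0], [0, -4, 6], [0, -4, 6], [0, -4, 6], [0, 0, 5], [0, 0, 0]]' --fingers '[-1, -1, -1, -1, -1, -1, -1, -1, -1, -1, -1, -1]'

```text
time_s: 3.12
ee_pos: [507.7, 237.8, 103.6]
orientation: [0.779, 0.627, -0.002, -0.0]
force: [1.1, 0.6, -0.6]
finger_gap: 0.5
```

```bash
python3 - <<'E'
from snap import *
from ov import *
o=take("2")
draw(o["side"],255,155,365,265,6,"pics/s2.png",[])
E
```

```text
t 3.22 j [ 0.393  0.204  1.993 -0.     0.946 -0.962] ee [508.7 237.9 104.7] x [ 0.214  0.977 -0.001] z [-0.002 -0.001 -1.   ] F [-0.5  0.4  0.6] gap 0.2
```

View pics/s2.png

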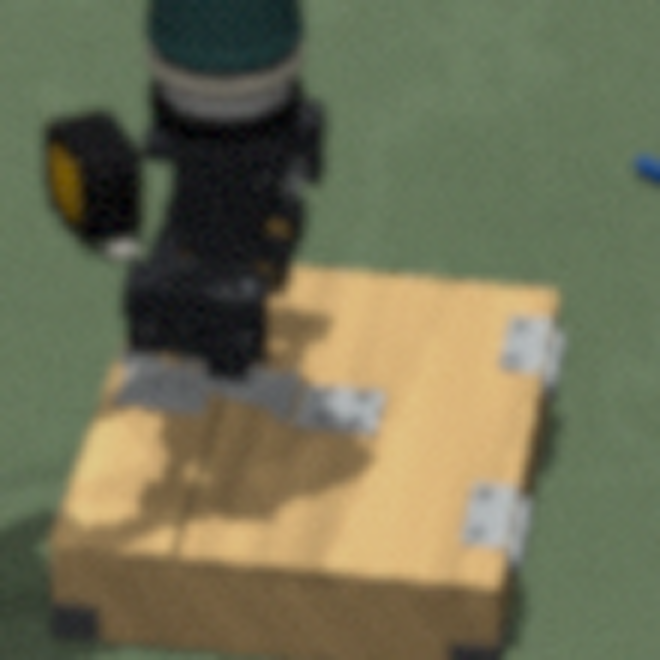

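The hasp has come forward and is nearly down. Pressing it home.

Request:
play_rows --twist '[[0, 0, 0], [0, 0, 0], [0, 0, 0], [0, 0, 0], [0, 0, 0]]' --offset '[[0, 0, 4], [0, 0, 4], [0, 0, 3], [0, 0, 1], [0, 0, 0]]' --fingers '[-1, -1, -1, -1, -1]'

```text
time_s: 3.63
ee_pos: [509.0, 238.2, 93.5]
orientation: [0.779, 0.627, -0.0, 0.0]
force: [-0.0, 0.3, 0.4]
finger_gap: 0.5
```

Request:
play_rows --twist '[[0, 0, 0], [0, 0, 0], [0, 0, 0]]' --offset '[[0, 0, 1], [0, 0, 1], [0, 0, 0]]' --fingers '[-1, -1, -1]'

```text
time_s: 3.88
ee_pos: [509.1, 238.2, 93.3]
orientation: [0.779, 0.627, -0.0, 0.0]
force: [-3.3, -2.1, 10.4]
finger_gap: 0.5
```

Hasp shut: the tips read 68.3 mm under 10 N, at the stop. Lifting off and travelling to the pin.

Request:
play_rows --twist '[[0, 0, 0], [0, 0, 0], [0, 0, 0], [0, 0, -0.108], [0, 0, -0.108], [0, 0, 0], [0, 0, 0], [0, 0, 0], [0, 0, 0], [0, 0, 0], [0, 0, 0], [0, 0, 0]]' --offset '[[0, 0, 1], [0, 0, 0], [0, 0, -10], [0, 0, -30], [0, 0, -40], [-15, 0, -25], [-25, 0, 0], [-35, 1, 0], [-35, 1, 0], [-35, 1, 0], [-35, 1, 0], [-35, 1, 0]]' --fingers '[-1, -1, -1, -1, -1, -0.09, -0.09, -0.09, -0.09, -0.09, -0.09, -0.09]'

```text
time_s: 4.88
ee_pos: [513.8, 21.7, 196.0]
orientation: [0.707, 0.707, 0.0, 0.0]
force: [0.4, -0.4, -0.4]
finger_gap: 40.1
```

```bash
python3 - <<'E'
from snap import *
from ov import *
o=take("3")
draw(o["side"],255,185,360,275,7,"pics/s3.png",casel(CASE,0));draw(o["top"],190,190,330,320,5,"pics/t3.png",[])
E
```

```text
t 4.98 j [-1.000e-02  1.300e-02  2.017e+00 -2.000e-03  1.110e+00 -1.576e+00] ee [514.   19.1 195.9] x [ 0.005  1.    -0.002] z [ 0.001 -0.002 -1.   ] F [0.7 0.4 0.1] gap 39.9
```

View pics/s3.png

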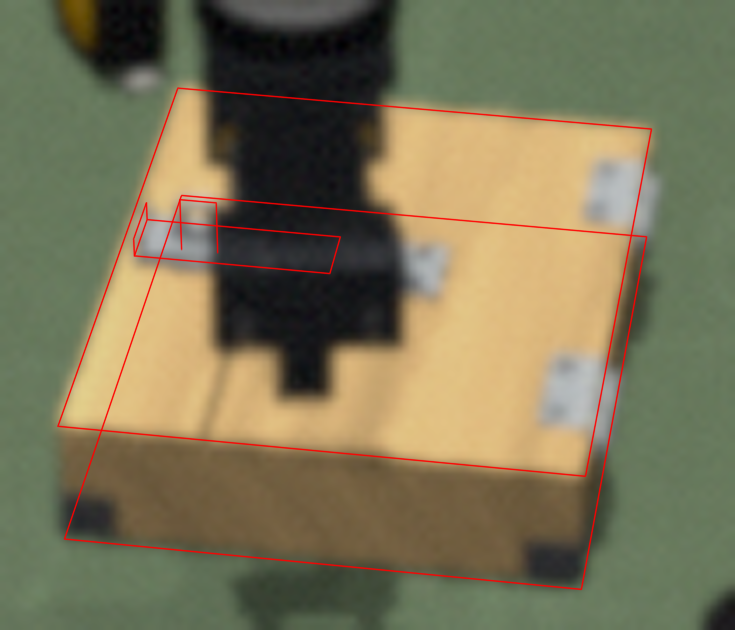

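View pics/t3.png

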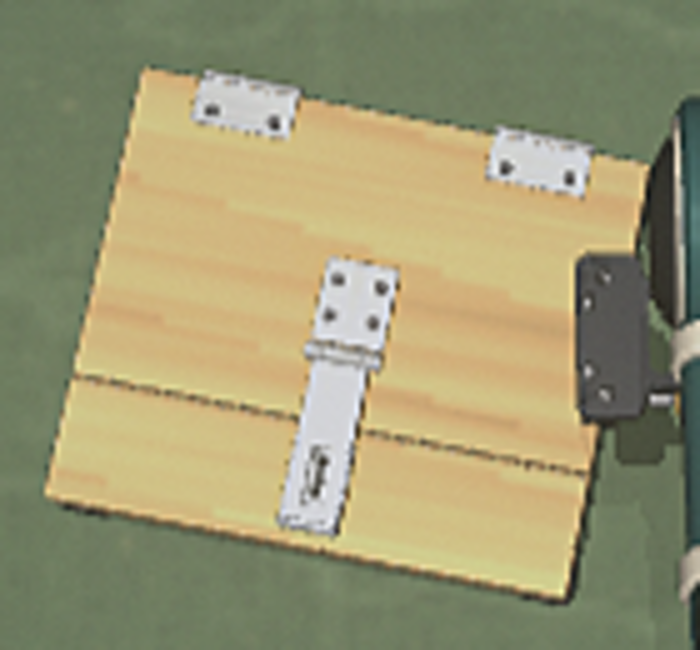

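The hasp lies flat with the staple through its slot (top view about (253,285)). Next I fit the arm kinematics to judge how far I can tilt when laying the pin down.

```bash
cat > kin.py <<'E'
from h import *
from scipy.optimize import least_squares
def fk(q,p):
    d1,a2,f,L,e,ex=p[:6]
    RZ=lambda a:R.from_euler('z',a);RY=lambda a:R.from_euler('y',a)
    r=RZ(q[0]); P=r.apply([ex,e,0])+[0,0,d1]
    r=r*RY(q[1]); P=P+r.apply([0,0,a2])
    r=r*RY(q[2]); P=P+r.apply([p[6] if len(p)>6 else 0,0,f])
    r=r*RZ(q[3])*RY(q[4])*RZ(q[5]); P=P+r.apply([0,0,L])
    return P,r
E
python3 - <<'E'
from kin import *
D=[eval(l) for l in open("log.txt")]
D.append([[1.19308928,.264738,1.60535744,0,1.27368743,-.03692493],[225.386,635.573,262.407],[.816767,.576966,-.00091,.000606]])
def res(p):
    o=[]
    for q,x,_ in D: o+=list(fk(q,p)[0]-x)
    return np.array(o+[ (p[6])*.01,(p[5])*.01,(p[3]-200)*.005])
s=least_squares(res,[300,400,400,200,25,0,0]); print(np.round(s.x,1),np.round(s.fun,1),s.cost)
for q,x,qu in D:
    r=fk(q,s.x)[1]; T=R.from_quat(qu); print(np.round((r.inv()*T).as_rotvec(),3))
E
```

```text
[1.480e+02 5.109e+02 5.662e+02 2.104e+02 2.490e+01 1.000e-01 1.400e+00] [ 0.  -0.1  0.   0.  -0.  -0.  -0.   0.1 -0.   0.  -0.   0.   0.   0.
  0.1] 0.01492334657209
[-0.     0.     3.142]
[-0.    -0.     3.142]
[-0.    -0.     3.142]
[-0.    -0.     3.142]
```

```bash
python3 - <<'E'
from h import *
t=load("top0.npz")
for n,u,v,z in(("tweeter3",385,226,37),("wax",361,195,64),("tw2",348,157,37),("tape",148,304,62),("drawerFL",402,192,100)):
    print(n,np.round(plane(t,u,v,z),0),np.round(px2w(t,u,v),0))
from kin import *
import itertools
for L in(170,210,250):
    p=[L-62.4,510.9,566.2,L,24.9,.1,1.4]
    for x,z,tau in((430,35,1.05),(430,60,1.05),(430,150,1.05),(430,150,0),(430,20,0)):
        c,s=np.cos(tau),np.sin(tau)
        # tool x=+y, z = (-s,0,-c)
        Z=np.array([-s,0,-c]);X=np.array([0,1,0]);T=R.from_matrix(np.c_[X,np.cross(Z,X),Z])
        f=lambda q:np.r_[fk(q,p)[0]-[x,-30,z],300*((fk(q,p)[1]*R.from_euler('z',np.pi)).inv()*T).as_rotvec()]
        r=least_squares(f,[0,0.,2.0,0,1.1+tau,-1.57],bounds=([-2.63,-.94,.31,-1.31,0,-2.55],[2.63,2.18,2.57,4.45,2.66,2.55]))
        print(L,x,z,tau,np.round(r.x,2),round(r.cost,3))
E
```

```text
tweeter3 [622. -88.  37.] [622. -88.  38.]
wax [698. -28.  64.] [697. -27.  67.]
tw2 [807.  -1.  37.] [807.  -1.  37.]
tape [438. 498.  62.] [438. 498.  63.]
drawerFL [ 694. -125.  100.] [ 716. -141.   15.]
170 430 35 1.05 [-0.09  0.46  2.01 -0.08  1.72 -1.63] 0.0
170 430 60 1.05 [-0.09  0.42  2.01 -0.08  1.76 -1.63] 0.0
170 430 150 1.05 [-0.09  0.28  1.98 -0.09  1.92 -1.65] 0.0
170 430 150 0 [-0.13 -0.1   2.22 -0.    1.02 -1.7 ] 0.0
170 430 20 0 [-0.13  0.11  2.31 -0.    0.72 -1.7 ] 0.0
210 430 35 1.05 [-0.09  0.54  1.93 -0.08  1.71 -1.63] 0.0
210 430 60 1.05 [-0.09  0.5   1.93 -0.08  1.76 -1.63] 0.0
210 430 150 1.05 [-0.09  0.37  1.91 -0.08  1.91 -1.64] 0.0
210 430 150 0 [-0.13 -0.1   2.22 -0.    1.02 -1.7 ] 0.0
210 430 20 0 [-0.13  0.11  2.31 -0.    0.72 -1.7 ] 0.0
250 430 35 1.05 [-0.08  0.62  1.85 -0.07  1.72 -1.62] 0.0
250 430 60 1.05 [-0.08  0.58  1.85 -0.07  1.76 -1.63] 0.0
250 430 150 1.05 [-0.08  0.45  1.84 -0.08  1.9  -1.64] 0.0
250 430 150 0 [-0.13 -0.1   2.22  0.    1.02 -1.7 ] 0.0
250 430 20 0 [-0.13  0.11  2.31  0.    0.72 -1.7 ] 0.0
```

Everything is reachable. The lay-down will be near (430,−30) with the hand leaning outward and the nose toward the robot. Going to the pin.

Request:
play_rows --twist '[[0, 0, 0], [0, 0, 0], [0, 0, 0], [0, 0, 0], [0, 0, 0], [0, 0, 0], [0, 0, 0], [0, 0, 0], [0, 0, 0], [0, 0, 0]]' --offset '[[-30, 2, 0], [-40, 2, 0], [-40, 2, 0], [-40, 1, 0], [-30, 0, 0], [-14.6, 0, 10], [-6, 0, 20], [0, 0, 25], [0, 0, 15], [0, 0, 0]]' --fingers '[-0.09, -0.09, -0.09, -0.09, -0.09, -0.09, -0.09, -0.09, -0.09, -0.09]'

```text
time_s: 5.82
ee_pos: [518.4, -175.9, 121.7]
orientation: [0.707, 0.707, -0.001, -0.003]
force: [-0.2, -1.1, -0.0]
finger_gap: 40.1
```

```bash
python3 - <<'E'
from snap import *
from ov import *
o=take("4")
draw(o["side"],280,275,340,375,6,"pics/s4.png",[]);draw(o["top"],390,200,490,290,7,"pics/t4.png",[])
E
```

```text
t 5.92 j [-0.372  0.158  2.004  0.     0.981 -1.944] ee [ 520.8 -176.6  125.3] x [-0.001  1.     0.001] z [-0.001  0.001 -1.   ] F [0.9 0.2 0. ] gap 40.4
```

View pics/s4.png

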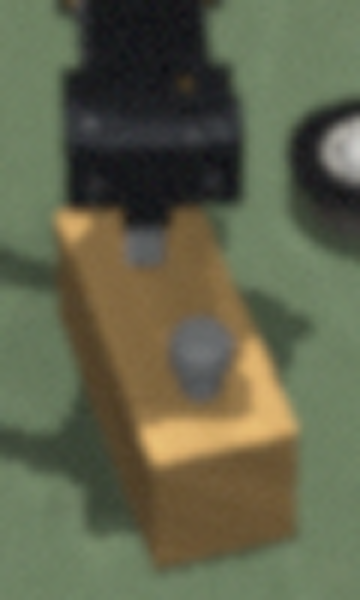

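Request:
play_rows --twist '[[0, 0, 0], [0, 0, 0], [0, 0, 0], [0, 0, 0], [0, 0, 0]]' --offset '[[-4.5, 0, 0], [0, 0, 10], [0, 0, 14], [0, 0, 10], [0, 0, 0]]' --fingers '[-0.09, -0.09, -0.09, -0.09, -0.09]'

```text
time_s: 6.33
ee_pos: [519.8, -181.2, 89.8]
orientation: [0.707, 0.707, -0.001, -0.001]
force: [-0.2, -0.2, -1.5]
finger_gap: 40.0
```

```bash
python3 - <<'E'
from snap import *
from ov import *
o=take("5")
draw(o["side"],280,275,340,375,6,"pics/s5.png",[]);draw(o["top"],390,200,490,290,7,"pics/t5.png",[])
E
```

```text
t 6.43 j [-0.381  0.204  2.023 -0.     0.915 -1.952] ee [ 520.8 -181.7   91.4] x [-0.  1.  0.] z [-0.001  0.    -1.   ] F [-1.  -0.5  1.1] gap 39.7
```

View pics/s5.png

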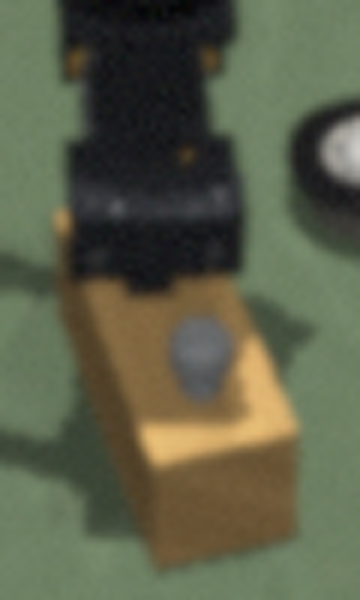

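Request:
play_rows --twist '[[0, 0, 0], [0, 0, 0], [0, 0, 0], [0, 0, 0], [0, 0, 0], [0, 0, 0], [0, 0, 0], [0, 0, 0], [0, 0, 0], [0, 0, 0]]' --offset '[[0, 0, 0], [0, 0, 0], [0, 0, 0], [0, 0, 0], [0, 0, 0], [0, 0, -8], [0, 0, -20], [0, 0, -30], [0, 0, -30], [0, 0, -10]]' --fingers '[-1, -1, -1, -1, -1, -1, -1, -1, -1, -1]' --newtons 20

```text
time_s: 7.27
ee_pos: [523.4, -182.8, 194.8]
orientation: [0.707, 0.707, 0.001, 0.003]
force: [0.9, -0.4, 0.5]
finger_gap: 15.8
```

```bash
python3 - <<'E'
from snap import *
from ov import *
o=take("6")
draw(o["side"],270,245,350,375,4.5 and 4,"pics/s6.png",[]);draw(o["top"],390,200,490,290,7,"pics/t6.png",[])
E
```

```text
t 7.37 j [-0.381  0.088  1.945 -0.     1.102 -1.952] ee [ 523.  -182.6  192.8] x [-0.     1.    -0.002] z [ 0.006 -0.002 -1.   ] F [-0.7 -0.  -1.4] gap 16.0
```

View pics/s6.png

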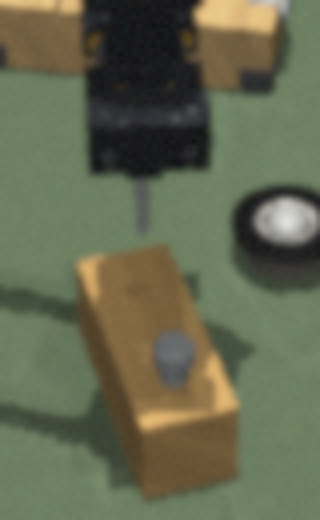

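The pin is clear of its hole and held (gap 16.0 mm); the knob pin is undisturbed. Moving to the lay-down place and tilting.

Request:
play_rows --twist '[[0, 0, 0], [0, 0, 0], [0, 0, 0], [0, 0, 0], [0, 0, 0], [0.1, 0, 0], [0.12, 0, 0], [0.12, 0, 0], [0.12, 0, 0], [0.12, 0, 0], [0.12, 0, 0], [0.12, 0, 0]]' --offset '[[20, -12, 0], [32, -20, 0], [36, -22, 0], [36, -22, 0], [28, -17, 0], [0, 0, 0], [0, 0, 0], [0, 0, 0], [0, 0, 0], [0, 0, 0], [0, 0, 0], [0, 0, 0]]' --fingers '[-1, -1, -1, -1, -1, -1, -1, -1, -1, -1, -1, -1]'

```text
time_s: 8.37
ee_pos: [428.4, -30.6, 188.3]
orientation: [0.647, 0.648, -0.284, -0.284]
force: [0.4, -0.0, -0.0]
finger_gap: 15.7
```

Request:
play_rows --twist '[[0.12, 0, 0], [0.11, 0, 0], [0, 0, 0], [0, 0, 0], [0, 0, 0], [0, 0, 0], [0, 0, 0]]' --offset '[[0, 0, 0], [0, 0, 0], [0, 17.3, 10], [0, 26, 15], [0, 26, 15], [0, 8.7, 5], [0, 0, 0]]' --fingers '[-1, -1, -1, -1, -1, -1, -1]'

```text
time_s: 8.95
ee_pos: [425.4, -30.5, 96.3]
orientation: [0.61, 0.611, -0.357, -0.357]
force: [-0.8, -0.4, 0.2]
finger_gap: 16.2
```

```bash
python3 - <<'E'
from snap import *
from ov import *
o=take("7")
draw(o["side"],230,185,370,325,4,"pics/s7.png",[]);draw(o["top"],290,200,490,350,4,"pics/t7.png",[])
E
```

```text
t 9.05 j [-0.079  0.643  1.724 -0.071  1.825 -1.628] ee [427.7 -30.7  99.6] x [-0.  1.  0.] z [-0.869 -0.    -0.495] F [-0.7 -0.8 -0.6] gap 15.8
```

View pics/s7.png

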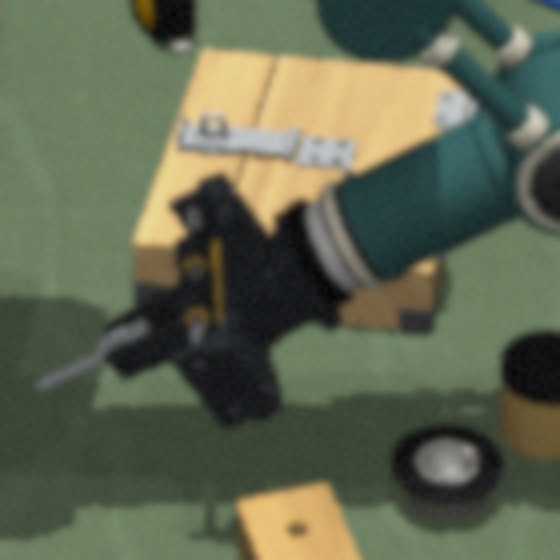

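View pics/t7.png

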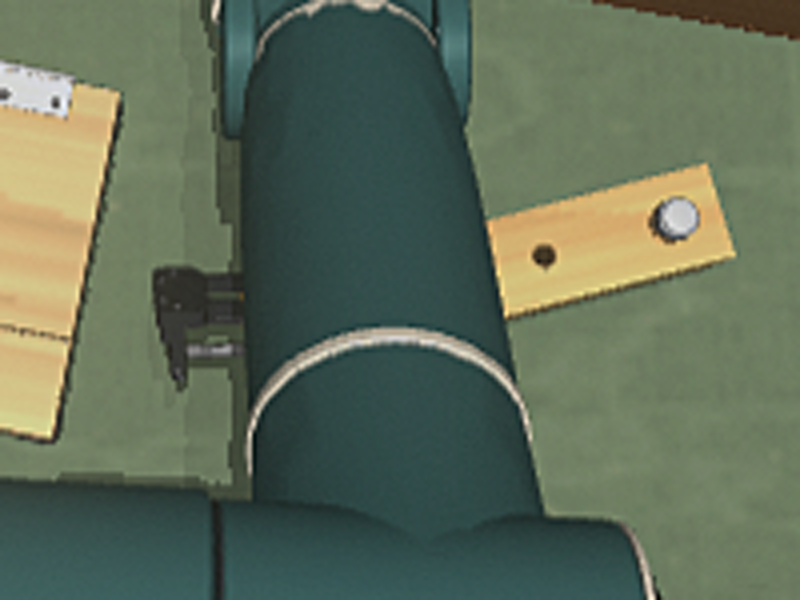

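The pin is held straight, nose toward the robot, and the hand is clear of the case and stand. I'll refit the tool length to check wrist clearance before descending.

```bash
python3 - <<'E'
from kin import *
D=[eval(l) for l in open("log.txt")]
def res(p):
    o=[]
    for q,x,_ in D: o+=list(fk(q,p)[0]-x)
    return np.array(o)
s=least_squares(res,[148,511,566,210,25,0,0]); print(np.round(s.x,1),np.round(s.fun,1))
q,x,qu=D[-1]; T=R.from_quat(qu); print("wrist",x-s.x[3]*T.as_matrix()[:,2])
E
```

```text
[251.8 512.  566.2 315.3  24.9  -0.    1.4] [-0.  0.  0.  0.  0. -0. -0.  0.  0.  0.  0. -0.  0. -0. -0. -0.  0.  0.
 -0.  0. -0.]
wrist [701.60897704 -30.69381996 255.81518196]
```

The wrist ends about 185 mm above the bench over the 64 mm tin, so it is clear. Descending until the nose touches.

Request:
play_rows --twist '[[0, 0, 0], [0, 0, 0], [0, 0, 0], [0, 0, 0], [0, 0, 0], [0, 0, 0]]' --offset '[[0, 10, 5.7], [0, 15, 8.5], [0, 14, 8], [0, 7, 4], [0, 0, 0], [0, 0, 0]]' --fingers '[-1, -1, -1, -1, -1, -1]' --newtons 8

```text
time_s: 9.55
ee_pos: [428.3, -30.7, 46.7]
orientation: [0.612, 0.612, -0.355, -0.355]
force: [0.1, -0.0, -1.0]
finger_gap: 16.1
```

```bash
python3 - <<'E'
from snap import *
from ov import *
o=take("8")
draw(o["side"],230,205,330,305,6,"pics/s8.png",[])
E
```

```text
t 9.65 j [-0.079  0.719  1.719 -0.07   1.751 -1.623] ee [428.9 -30.8  47.3] x [-0.  1. -0.] z [-0.867 -0.    -0.498] F [-0.8  0.4 -0.8] gap 16.3
```

View pics/s8.png

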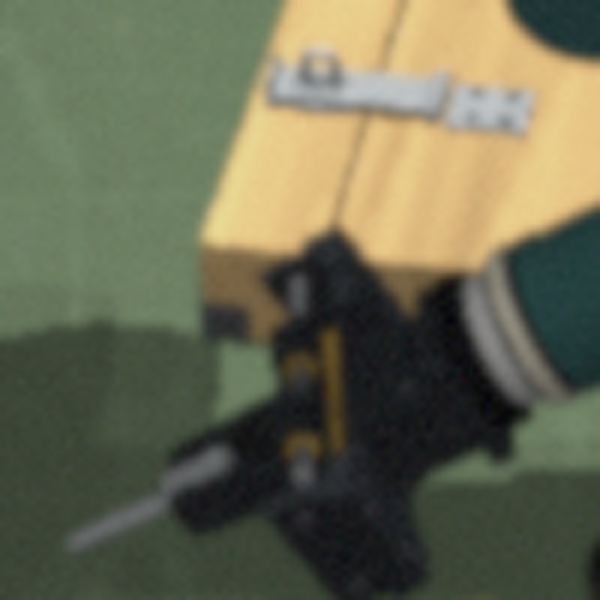

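Request:
play_rows --twist '[[0, 0, 0], [0, 0, 0], [0, 0, 0], [0, 0, 0], [0, 0, 0], [0, 0, 0], [0, 0, 0], [0, 0, 0]]' --offset '[[0, 3, 1], [0, 2.7, 0.4], [0, 2.7, 0.4], [0, 2.7, 0.3], [0, 2.7, 0.3], [0, 2.7, 0.3], [0, 2.5, 0.2], [0, 0, 0]]' --fingers '[-1, -1, -1, -1, -1, -1, -1, -1]' --newtons 4

```text
time_s: 10.32
ee_pos: [435.4, -30.7, 28.2]
orientation: [0.612, 0.612, -0.355, -0.355]
force: [-0.3, 0.4, -0.0]
finger_gap: 15.8
```

```bash
python3 - <<'E'
from snap import *
from ov import *
o=take("9")
draw(o["side"],230,205,330,305,6,"pics/s9.png",[])
E
```

```text
t 10.42 j [-0.078  0.756  1.699 -0.069  1.735 -1.621] ee [435.3 -30.7  28.5] x [-0.  1.  0.] z [-0.868 -0.    -0.497] F [-0.6  0.3  0. ] gap 15.8
```

View pics/s9.png

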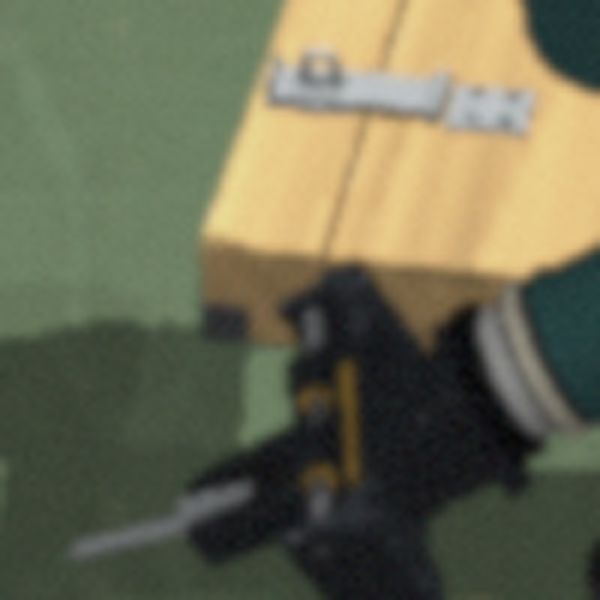

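It pivoted in the grip as intended and now lies at about 17°. A few mm lower, then release.

Request:
play_rows --twist '[[0, 0, 0], [0, 0, 0], [0, 0, 0], [0, 0, 0], [0, 0, 0], [0, 0, 0], [0, 0, 0], [0, 0, 0]]' --offset '[[0, 2.2, 0.4], [0, 2.2, 0.4], [0, 0, 0], [0, 0, 0], [0, 0, 0], [0, 0, 0], [0, 0, 0], [0, 0, 0]]' --fingers '[-1, -1, -1, -0.5, -0.3, -0.1, 0.1, 0.1]'

```text
time_s: 11.08
ee_pos: [437.0, -30.8, 24.7]
orientation: [0.612, 0.612, -0.354, -0.354]
force: [0.5, 0.3, -0.7]
finger_gap: 46.5
```

Request:
play_rows --twist '[[0, 0, 0], [0, 0, 0], [0, 0, 0], [0, 0, 0], [0, 0, 0], [0, 0, 0]]' --offset '[[0, 0, -8], [0, 0, -20], [0, 0, -30], [0, 0, -35], [0, -20, -35], [0, -20, 0]]' --fingers '[0.1, 0.1, 0.1, 0.1, 0.1, 0.1]'

```text
time_s: 11.58
ee_pos: [533.7, -30.9, 126.1]
orientation: [0.613, 0.613, -0.352, -0.352]
force: [-0.9, -0.7, 1.5]
finger_gap: 48.3
```

```bash
python3 - <<'E'
from snap import *
from ov import *
o=take("10")
draw(o["side"],230,205,330,305,6,"pics/s10.png",[])
E
```

```text
t 11.68 j [-0.069  0.754  1.458 -0.065  1.971 -1.631] ee [530.7 -30.9 126.6] x [-0.     1.    -0.001] z [-0.864 -0.001 -0.504] F [ 0.1 -0.1 -0. ] gap 48.6
```

View pics/s10.png

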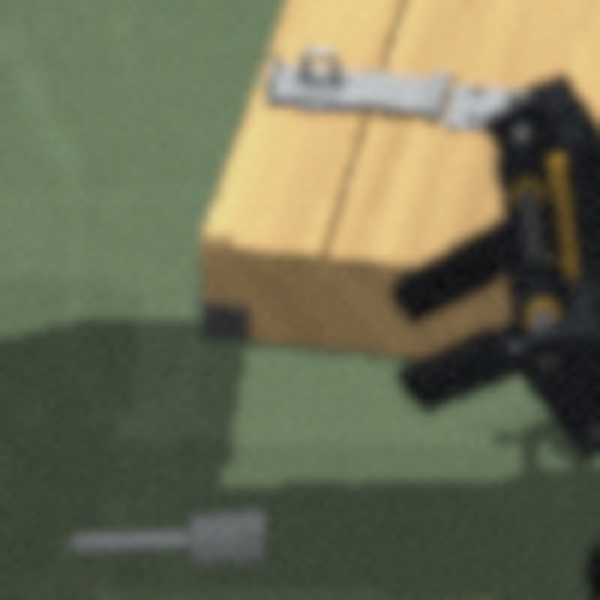

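The pin lies flat on its handle, released, at about (245,536) in the crop (side view, handle end (274,295)). Straightening the tool and moving aside so the top camera sees the pin.

Request:
play_rows --twist '[[-0.117, 0, 0], [-0.117, 0, 0], [-0.117, 0, 0], [-0.117, 0, 0], [-0.117, 0, 0], [-0.117, 0, 0], [-0.117, 0, 0], [-0.117, 0, 0], [-0.111, 0, 0], [0, 0, 0]]' --offset '[[8, 0, -6], [14, 0, -8], [14, 0, -8], [14, 0, -8], [14, 0, -8], [14, 0, -8], [14, 0, -8], [14, 0, -8], [14, 0, -8], [0, 0, 0]]' --fingers '[0.1, 0.1, 0.1, 0.1, 0.1, 0.1, 0.1, 0.1, 0, 0]'

```text
time_s: 12.52
ee_pos: [561.5, 91.3, 180.5]
orientation: [0.706, 0.708, 0.001, -0.0]
force: [-0.6, 0.0, -0.3]
finger_gap: 43.9
```

```bash
python3 - <<'E'
from snap import *
from ov import *
o=take("11")
draw(o["side"],230,265,310,325,8,"pics/s11.png",[]);draw(o["top"],330,260,430,330,8,"pics/t11.png",[])
E
```

```text
t 12.62 j [ 0.114  0.138  1.917  0.     1.092 -1.459] ee [562.8  89.5 179.3] x [-0.002  1.    -0.   ] z [-0.005 -0.    -1.   ] F [-0.5  0.4 -0.8] gap 44.1
```

View pics/t11.png

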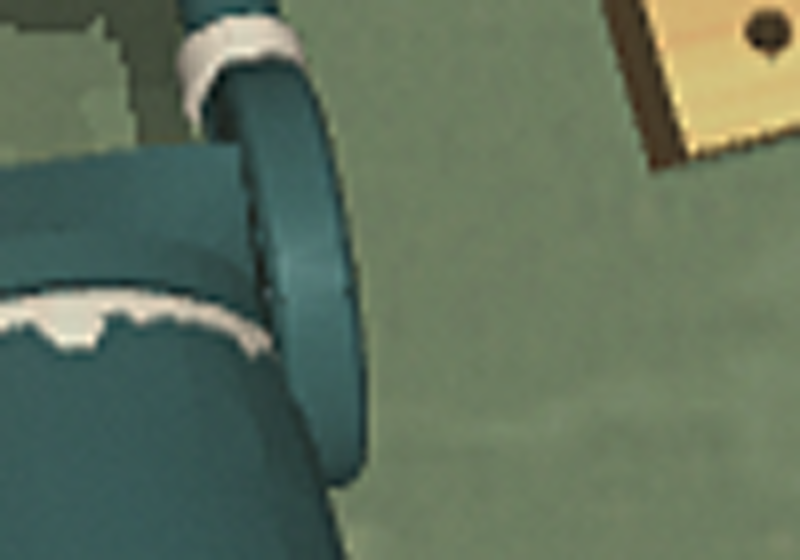

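View pics/s11.png

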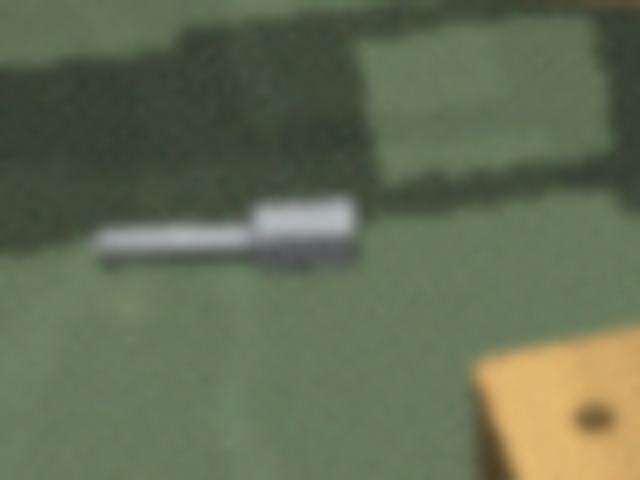

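Request:
play_rows --twist '[[0, 0, 0], [0, 0, 0], [0, 0, 0], [0, 0, 0], [0, 0, 0], [0, 0, 0], [0, 0, 0], [0, 0, 0], [0, 0, 0]]' --offset '[[25, 0, -5], [38, -5, -5], [38, -5, 0], [38, -5, 0], [38, -5, 0], [38, -5, 0], [38, -5, 0], [25, 0, 0], [0, 0, 0]]' --fingers '[0, 0, 0, 0, 0, 0, 0, 0, 0]'

```text
time_s: 13.37
ee_pos: [534.4, 371.4, 187.5]
orientation: [0.706, 0.708, -0.002, -0.002]
force: [0.5, -1.4, 0.6]
finger_gap: 43.8
```

```bash
python3 - <<'E'
from snap import *
from ov import *
o=take("12")
draw(o["side"],230,265,310,325,8,"pics/s12.png",[]);draw(o["top"],330,260,430,330,8,"pics/t12.png",[])
E
```

```text
t 13.47 j [ 5.630e-01  2.740e-01  1.736e+00  1.000e-03  1.138e+00 -1.009e+00] ee [534.5 367.4 187.3] x [-0.002  1.    -0.003] z [-0.006 -0.003 -1.   ] F [-0.2 -0.2 -0.9] gap 44.4
```

View pics/t12.png

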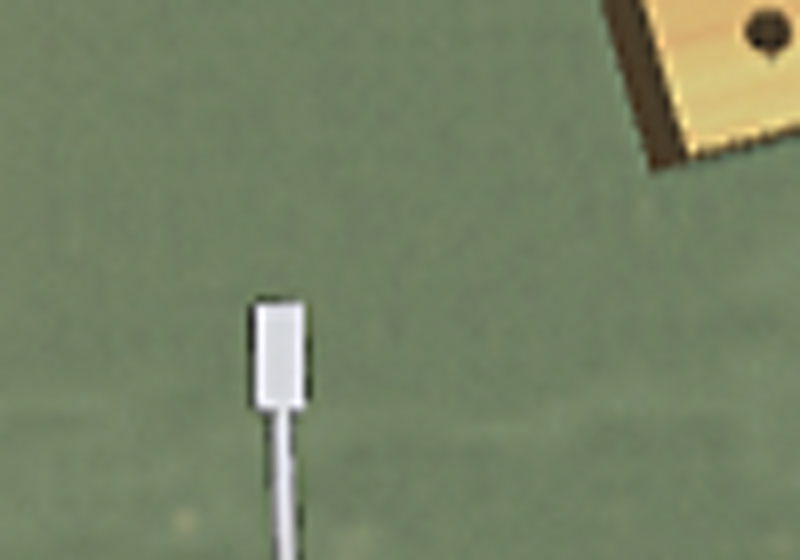

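```bash
python3 - <<'E'
from ov import *
t=load("top12.npz");s=load("side12.npz")
a=((281+.5)/8-.5+330,(354+.5)/8-.5+260); print("handle top c",plane(t,*a,16))
b=((305+.5)/8-.5+230,(218+.5)/8-.5+265); print("side",plane(s,*b,16),tri(t,a,s,b))
C=cloud(t); Q=C[260:345,350:380].reshape(-1,3); H=Q[(Q[:,2]>12)&(Q[:,2]<30)]; print(len(H),H.mean(0),np.median(H[:,2]),cv2.minAreaRect(H[:,:2].astype(np.float32)))
def pin(x,y,az): # origin xy, az of nose
    P=(x,y,az)
    return [fr(P,[(0,8,16),(-34,8,16),(-34,-8,16),(0,-8,16),(0,8,16)]),fr(P,[(0,4,8),(50,4,8),(55,2,8),(55,-2,8),(50,-4,8),(0,-4,8)]),fr(P,[(0,-8,0),(-34,-8,0)])]
c=plane(t,*a,16); x,y=c[0]-17,c[1]
print(x,y)
L=pin(x,y,180)
draw(s,230,265,310,325,8,"pics/s12b.png",L);draw(t,330,270,400,345,8,"pics/t12b.png",L)
E
```

```text
handle top c [427.73862176 -30.84950251  16.        ]
side [428.99100751 -29.15391889  16.        ] (array([428.35710739, -30.67386007,  17.27916817]), np.float64(1.369642501994526))
99 [418.60097051 -30.25884258  15.89648966] 15.735955845182389 ((402.8694763183594, -28.113977432250977), (80.25772094726562, 36.017887115478516), 12.20178508758545)
410.7386217553865 -30.849502508027555
```

View pics/t12b.png

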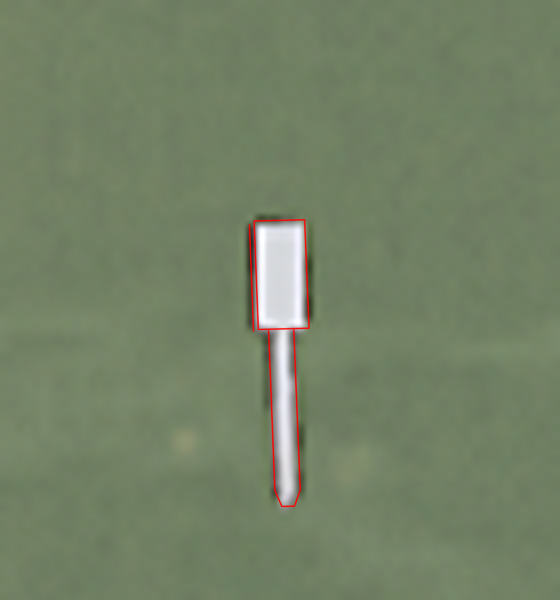

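View pics/s12b.png

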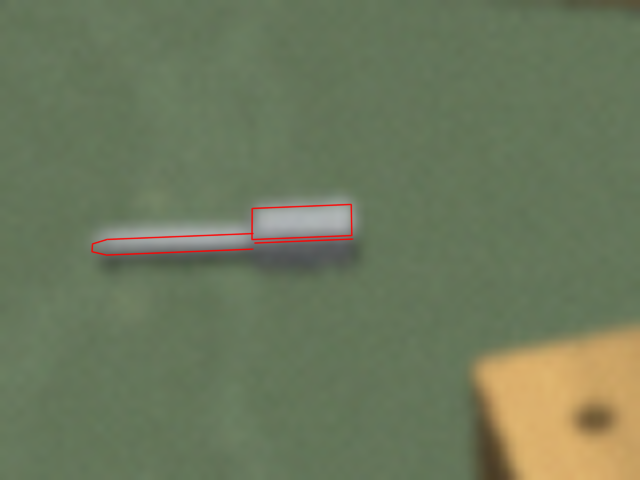

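Overlay matches: shoulder at (411,−31), nose az 180°, handle top about 16 mm (17.3 mm triangulated), level. I'll regrasp across the handle, 18 mm from the shoulder.

Request:
play_rows --twist '[[0, 0, 0], [0, 0, 0], [0, 0, 0], [0, 0, 0], [0, 0, 0], [0, 0, 0], [0, 0, 0], [0, 0, 0], [0, 0, 0], [0, 0, 0], [0, 0, 0], [0, 0, 0]]' --offset '[[-22, -6, 0], [-38, -10, 0], [-39, -10, 0], [-39, -10, 0], [-39, -10, 0], [-39, -10, 0], [-39, -10, 0], [-39, -10, 0], [-39, -10, 0], [-35, -10, 0], [-20, -6.5, 0], [-10, -3, 5]]' --fingers '[0, 0, 0, 0, 0, 0, 0, 0, 0, 0, 0, 0]'

```text
time_s: 14.47
ee_pos: [427.6, -34.6, 185.0]
orientation: [0.709, 0.705, -0.002, -0.001]
force: [0.2, -0.1, -0.7]
finger_gap: 44.2
```

Request:
play_rows --twist '[[0, 0, 0], [0, 0, 0], [0, 0, 0], [0, 0, 0], [0, 0, 0], [0, 0, 0]]' --offset '[[0, 0, 25], [0, 0, 35], [0, 0, 30], [0, 0, 10], [0, 0, 0], [0, 0, 0]]' --fingers '[0, 0, 0, 0, 0, 0]'

```text
time_s: 14.97
ee_pos: [428.2, -30.9, 84.6]
orientation: [0.707, 0.707, -0.002, -0.002]
force: [-0.2, -0.1, 0.9]
finger_gap: 44.1
```

```bash
python3 - <<'E'
from snap import *
from ov import *
o=take("13")
draw(o["side"],230,245,310,325,7,"pics/s13.png",[])
E
```

```text
t 15.07 j [-0.129 -0.009  2.272 -0.     0.88  -1.7  ] ee [430.  -30.9  86.4] x [-0.  1. -0.] z [-0. -0. -1.] F [ 0.6  0.8 -0.2] gap 44.0
```

View pics/s13.png

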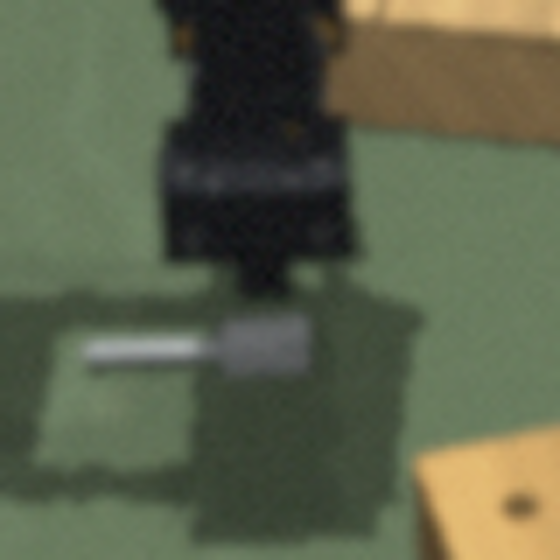

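Request:
play_rows --twist '[[0, 0, 0], [0, 0, 0], [0, 0, 0], [0, 0, 0], [0, 0, 0], [0, 0, 0]]' --offset '[[0, -1, 15], [0, 0, 20], [0, 0, 15], [0, 0, 6], [0, 0, 2.4], [0, 0, 0]]' --fingers '[0, 0, 0, 0, 0, 0]'

```text
time_s: 15.57
ee_pos: [428.0, -30.8, 27.2]
orientation: [0.707, 0.707, -0.001, -0.001]
force: [-0.8, 0.6, 0.3]
finger_gap: 43.9
```

Request:
play_rows --twist '[[0, 0, 0], [0, 0, 0], [0, 0, 0], [0, 0, 0], [0, 0, 0], [0, 0, 0]]' --offset '[[0, 0, 0], [0, 0, 0], [0, 0, 0], [0, 0, 0], [0, 0, 0], [0, 0, 0]]' --fingers '[-1, -1, -1, -1, -1, -1]' --newtons 25

```text
time_s: 16.07
ee_pos: [427.6, -30.8, 27.0]
orientation: [0.707, 0.707, -0.001, -0.001]
force: [-0.8, 1.1, 3.7]
finger_gap: 15.7
```

```bash
python3 - <<'E'
from plant import observe
o=observe();print(o["ee_pos"],o["orientation"],o["finger_gap"],o["force"])
E
```

```text
[427.63707347 -30.77288163  26.95760164] [ 0.70705224  0.70716054 -0.00076381 -0.00072715] 15.686073208523766 [-0.79288559  1.10559317  3.69614689]
```

Gripped across the handle (15.7 mm). Lifting and turning the nose to the case's +y.

Request:
play_rows --twist '[[0, 0, 0], [0, 0, 0], [0, 0, 0], [0, 0, 0.1], [0, 0, 0.12], [0, 0, 0.12], [0, 0, 0.12], [0, 0, 0.12], [0, 0, 0.12], [0, 0, 0.12], [0, 0, 0.12], [0, 0, 0.12]]' --offset '[[0, 0, -5], [0, 0, -20], [0, 0, -35], [0, 0, -35], [0, 0, -15], [0, 0, 0], [0, 0, 0], [0, 0, 0], [0, 0, 0], [0, 0, 0], [0, 0, 0], [0, 0, 0]]' --fingers '[-1, -1, -1, -1, -1, -1, -1, -1, -1, -1, -1, -1]'

```text
time_s: 17.07
ee_pos: [427.1, -30.7, 136.3]
orientation: [0.968, 0.25, -0.002, -0.0]
force: [-0.4, 0.6, -0.4]
finger_gap: 15.8
```

Request:
play_rows --twist '[[0, 0, 0.12], [0, 0, 0.12], [0, 0, 0.12], [0, 0, 0.12], [0, 0, 0.12], [0, 0, 0.122], [0, 0, 0], [0, 0, 0]]' --offset '[[0, 0, 0], [0, 0, 0], [0, 0, 0], [0, 0, 0], [0, 0, 0], [0, 0, 0], [0, 0, 0], [0, 0, 0]]' --fingers '[-1, -1, -1, -1, -1, -1, -1, -1]'

```text
time_s: 17.73
ee_pos: [427.2, -30.7, 136.3]
orientation: [0.995, -0.104, -0.002, 0.0]
force: [-0.3, -0.5, -1.8]
finger_gap: 15.9
```

```bash
cat > tgt.py <<'E'
from h import *
from plant import observe
def go(tx,ty,tz,yaw=-12.1):
    o=observe(); T=R.from_quat(o["orientation"]).as_matrix(); d=T.T@(np.array([tx,ty,tz])-o["ee_pos"])
    a=np.radians(yaw); Td=np.c_[[np.cos(a),np.sin(a),0],[np.sin(a),-np.cos(a),0],[0,0,-1]]
    print("ee",np.round(o["ee_pos"],1),"tool delta",np.round(d,1),"twist",np.round(R.from_matrix(T.T@Td).as_rotvec(),3),"gap",round(o["finger_gap"],1),"F",np.round(o["force"],1))
E
python3 -c "
from tgt import *
go(458.8,150.8,130)"
```

```text
ee [427.2 -30.7 136.3] tool delta [  -6.4 -184.1    6.2] twist [0.001 0.003 0.004] gap 15.9 F [-0.3 -0.5 -1.8]
```

Request:
play_rows --twist '[[0, 0, 0], [0, 0, 0], [0, 0, 0], [0, 0, 0], [0, 0, 0], [0, 0, 0], [0, 0, 0], [0, 0, 0.004], [0, 0, 0]]' --offset '[[-1, -15, 0], [-1, -30, 0], [-1, -35, 0], [-1, -35, 0], [-1, -35, 0], [-1, -24, 0], [-0.4, -10, 0], [0, 0, 0], [0, 0, 0]]' --fingers '[-1, -1, -1, -1, -1, -1, -1, -1, -1]'

```text
time_s: 18.48
ee_pos: [459.4, 150.3, 136.1]
orientation: [0.994, -0.106, -0.002, 0.001]
force: [-0.1, -0.5, -1.4]
finger_gap: 15.9
```

```bash
python3 - <<'E'
from snap import *
from ov import *
o=take("14")
draw(o["side"],255,165,355,265,6,"pics/s14.png",[]);draw(o["top"],220,230,320,330,6,"pics/t14.png",[])
from tgt import *
go(458.8,150.8,96)
E
```

```text
t 18.58 j [0.263 0.022 2.131 0.    0.993 0.477] ee [459.3 149.4 136. ] x [ 0.977 -0.213 -0.004] z [-0.004 -0.001 -1.   ] F [-0.4  0.2 -1. ] gap 15.8
ee [459.3 149.4 136. ] tool delta [-0.6 -1.4 40. ] twist [ 0.002  0.004 -0.004] gap 15.8 F [-0.4  0.2 -1. ]
```

View pics/s14.png

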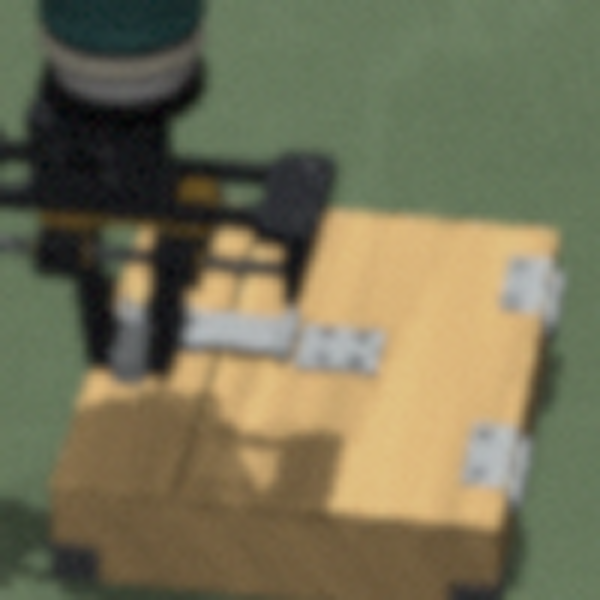

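View pics/t14.png

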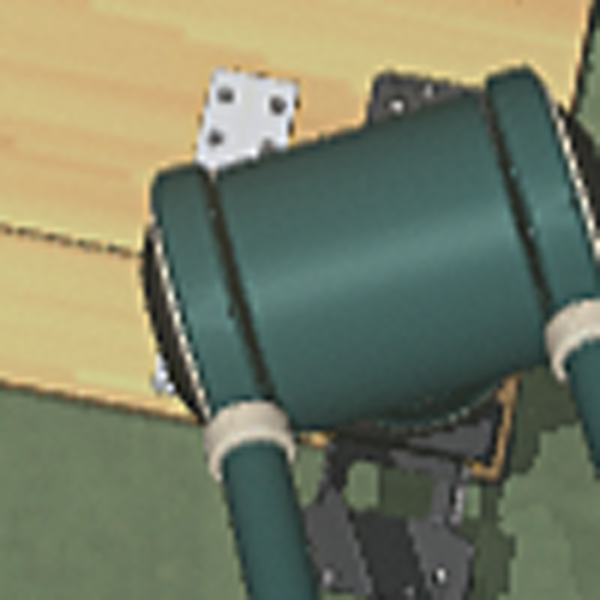

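Pin points along the case's +y, short of the staple. The top camera is blocked by the wrist, so I'll use the side view to compare the held handle with the staple, both predicted and seen.

```bash
python3 - <<'E'
from ov import *
s=load("side14.npz");s3=load("side12.npz");t3=load("top3.npz")
x=np.array([.9775,-.213,0]);y=np.array([.213,.9775,0])
T=np.array([459.3,149.4,136.])
c=T-y*17-[0,0,19]
L=[[c+8*x+[0,0,8],c-8*x+[0,0,8],c-8*x-[0,0,8],c+8*x-[0,0,8],c+8*x+[0,0,8]],[c+8*x+[0,0,8],c+8*x+34*y+[0,0,8],c-8*x+34*y+[0,0,8],c-8*x+[0,0,8]]]
draw(s,255,200,305,235,14,"pics/s14b.png",L)
def st(pose):
    U=lambda r,h:[(-75-r,0,62),(-75-r,0,h),(-75+r,0,h),(-75+r,0,62)]
    return [fr(pose,U(10.5,88.5)),fr(pose,U(5.5,83.5))]
L=casel(CASE,0)+st(CASE)
draw(s3,255,185,315,230,13,"pics/s12c.png",L)
draw(t3,230,240,290,300,10,"pics/t3c.png",L)
E
```

```text
(no output)
```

View pics/s14b.png

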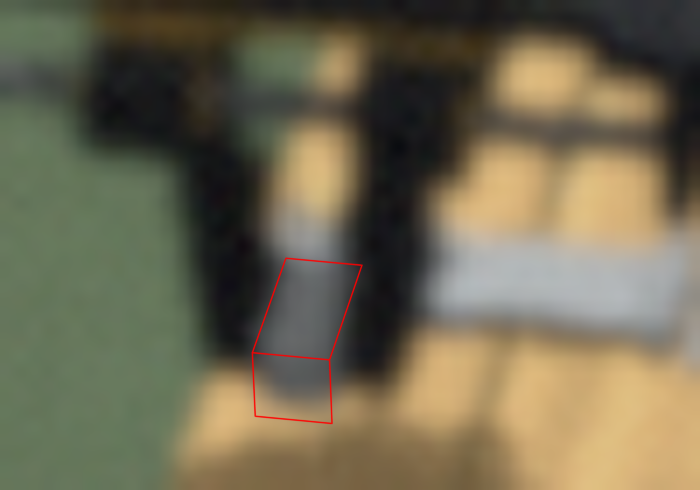

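View pics/s12c.png

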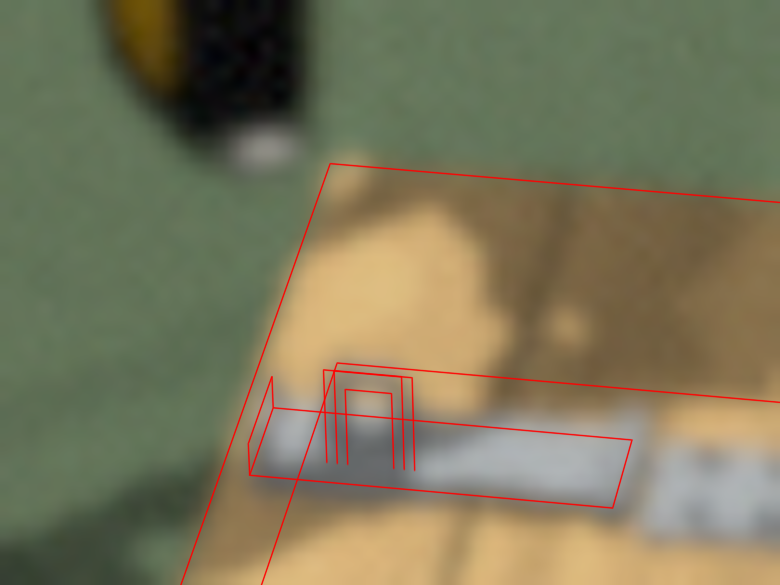

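View pics/t3c.png

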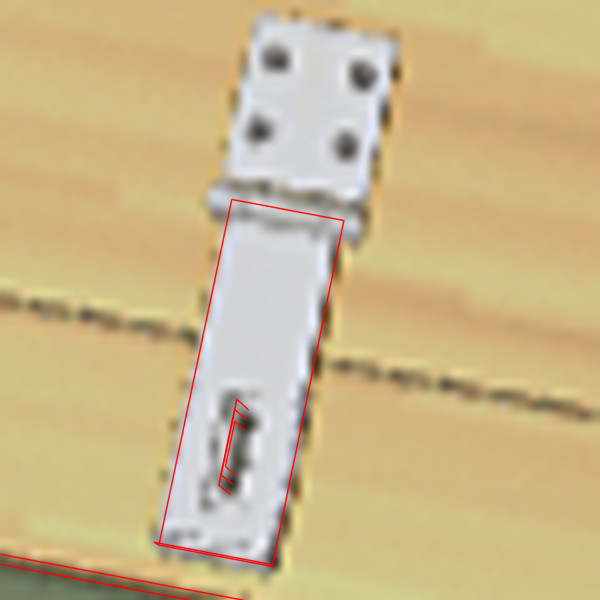

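```bash
python3 - <<'E'
from ov import *
s=load("side14.npz");s12=load("side12.npz")
g=lambda s:s["img"].astype(int).sum(-1)//3
G=g(s)
for v in range(214,230): print(v,G[v,266:292].tolist())
print()
G=g(s12)
for v in range(210,224): print(v,G[v,276:292].tolist())
E
```

```text
214 [90, 71, 43, 25, 20, 21, 26, 52, 99, 136, 156, 168, 155, 114, 62, 29, 26, 23, 35, 73, 118, 152, 167, 176, 179, 176]
215 [95, 76, 46, 26, 23, 17, 30, 56, 104, 137, 146, 156, 138, 95, 48, 25, 23, 18, 37, 76, 127, 164, 176, 179, 176, 172]
216 [96, 82, 54, 31, 18, 19, 29, 56, 103, 137, 146, 150, 127, 81, 41, 25, 24, 26, 37, 74, 125, 164, 179, 181, 176, 170]
217 [100, 88, 59, 32, 24, 23, 16, 44, 90, 126, 142, 144, 120, 78, 43, 19, 22, 28, 33, 69, 118, 156, 173, 182, 179, 178]
218 [101, 89, 61, 32, 23, 18, 21, 35, 65, 102, 123, 126, 112, 76, 41, 26, 22, 26, 34, 67, 111, 149, 172, 178, 181, 182]
219 [102, 91, 67, 37, 22, 18, 20, 28, 54, 84, 104, 109, 98, 76, 49, 28, 20, 26, 40, 80, 128, 161, 176, 182, 182, 182]
220 [103, 95, 72, 45, 24, 17, 23, 32, 59, 89, 99, 102, 93, 73, 45, 28, 17, 29, 49, 98, 142, 172, 181, 182, 182, 179]
221 [103, 94, 79, 48, 25, 22, 24, 38, 66, 92, 100, 101, 89, 69, 35, 24, 22, 25, 52, 98, 143, 164, 169, 168, 165, 166]
222 [103, 100, 87, 54, 27, 22, 24, 48, 75, 93, 101, 99, 88, 66, 35, 22, 20, 30, 53, 85, 120, 135, 137, 135, 133, 132]
223 [101, 99, 89, 55, 31, 21,
[... 1331 characters left out ...]
, 152, 161, 166, 162, 145]
216 [149, 163, 172, 152, 122, 125, 153, 162, 150, 125, 119, 135, 147, 150, 148, 137]
217 [157, 171, 169, 144, 115, 115, 139, 146, 137, 112, 105, 117, 125, 130, 130, 129]
218 [159, 171, 163, 143, 114, 102, 114, 120, 112, 101, 100, 106, 117, 122, 131, 142]
219 [150, 161, 153, 138, 118, 101, 105, 103, 101, 96, 107, 122, 134, 142, 155, 165]
220 [132, 135, 129, 122, 110, 104, 103, 105, 106, 106, 123, 147, 161, 164, 170, 174]
221 [104, 107, 104, 104, 101, 101, 103, 104, 104, 106, 126, 150, 163, 162, 161, 162]
222 [96, 98, 96, 98, 98, 100, 101, 101, 102, 102, 114, 127, 134, 131, 129, 131]
223 [105, 105, 103, 102, 103, 102, 103, 104, 108, 115, 120, 126, 125, 121, 113, 110]
```

```bash
python3 - <<'E'
from ov import *
s=load("side14.npz");s12=load("side12.npz")
C=cloud(s)
for v in range(212,231,1): print(v,np.round(C[v,276],1),np.round(C[v,275],1))
x=np.array([.9775,-.213,0]);y=np.array([.213,.9775,0]);T=np.array([459.3,149.4,136.])
for d in(-17,-8,0,10): print(d,w2px(s,T+y*d-[0,0,11]))
print("staple model z=80",w2px(s12,fr(CASE,[(-75,0,80),(-75,0,88.5),(-83,0,80),(-67,0,80)])))
print("end bottom",w2px(s,T-y*17-[0,0,27]))
E
```

```text
212 [457.9 287.4  64.1] [454.8 296.   58.3]
213 [457.8 287.2  60.5] [454.7 286.7  60.9]
214 [457.9 262.4  73.7] [454.6 283.1  59.6]
215 [457.9 250.5  78.2] [454.8 255.3  75. ]
216 [457.7 252.2  73.3] [454.7 253.8  72.4]
217 [457.6 252.3  69.5] [454.7 237.5  79.9]
218 [458.2 166.3 125.7] [454.6 238.1  75.8]
219 [458.2 159.6 126.8] [455.3 162.2 125.1]
220 [458.1 152.5 128.3] [455.2 156.7 125.4]
221 [458.1 146.1 129.3] [455.1 155.5 122.8]
222 [457.9 148.5 124.1] [455.1 147.3 125. ]
223 [457.9 134.7 130.4] [455.  144.6 123.4]
224 [457.8 136.  125.9] [454.9 140.9 122.6]
225 [457.6 139.3 120.1] [454.8 134.5 123.6]
226 [457.6 133.2 120.9] [454.7 132.7 121.4]
227 [457.4 135.7 115.7] [454.6 133.8 117.1]
228 [457.3 136.9 111.2] [454.5 136.3 111.7]
229 [456.6 203.9  59.2] [453.6 199.1  62.9]
230 [456.6 192.9  63.5] [453.5 196.3  61.2]
-17 [[275.28348587 224.94651612]]
-8 [[275.91308426 223.13978035]]
0 [[276.46846788 221.54601599]]
10 [[277.15712784 219.56979334]]
staple model z=80 [[282.8659845  215.56257576]
 [282.79212925 213.25466412]
 [280.27822514 215.33115232]
 [285.45597804 215.79419901]]
end bottom [[275.47246701 229.49072585]]
```

Depth and profiles agree: the handle is level (top 125–126 mm), and the held pin and the staple both project within 0.1 px of the model. Lowering to insertion height.

Request:
play_rows --twist '[[0, 0, -0.004], [0, 0, 0], [0, 0, 0], [0, 0, 0], [0, 0, 0], [0, 0, 0]]' --offset '[[-0.6, -1.4, 8], [0, 0, 14], [0, 0, 12], [0, 0, 6], [0, 0, 0], [0, 0, 0]]' --fingers '[-1, -1, -1, -1, -1, -1]'

```text
time_s: 19.08
ee_pos: [459.0, 151.3, 95.9]
orientation: [0.994, -0.106, -0.002, 0.0]
force: [0.1, 0.3, -1.5]
finger_gap: 15.5
```

```bash
python3 -c "
from tgt import *
go(458.8,150.8,96)
go(474.6,224.6,96)"
```

```text
ee [459.  151.3  95.9] tool delta [-0.1  0.6 -0.1] twist [ 0.001  0.004 -0.001] gap 15.5 F [ 0.1  0.3 -1.5]
ee [459.  151.3  95.9] tool delta [ -0.1 -74.9  -0.2] twist [ 0.001  0.004 -0.001] gap 15.5 F [ 0.1  0.3 -1.5]
```

Request:
play_rows --twist '[[0, 0, 0], [0, 0, 0], [0, 0, 0], [0, 0, 0], [0, 0, 0], [0, 0, 0], [0, 0, 0], [0, 0, 0], [0, 0, 0]]' --offset '[[0, -4, 0], [0, -6, 0], [0, -5, 0], [0, -3, 0], [0, -3, 0], [0, -3, 0], [0, -3, 0], [0, -3, 0], [0, 0, 0]]' --fingers '[-1, -1, -1, -1, -1, -1, -1, -1, -1]'

```text
time_s: 19.83
ee_pos: [465.8, 181.9, 96.3]
orientation: [0.994, -0.105, -0.001, 0.0]
force: [0.6, 0.1, 0.3]
finger_gap: 15.7
```

```bash
python3 - <<'E'
from snap import *
from ov import *
o=take("15")
draw(o["side"],255,165,355,265,6,"pics/s15.png",[])
from tgt import *
go(474.6,224.6,96)
E
```

```text
t 19.93 j [3.210e-01 1.070e-01 2.127e+00 1.000e-03 9.110e-01 5.310e-01] ee [465.6 181.5  96.3] x [ 0.978 -0.209 -0.003] z [-0.003 -0.    -1.   ] F [-0.1  1.  -0.9] gap 15.9
ee [465.6 181.5  96.3] tool delta [ -0.2 -44.1   0.2] twist [0.001 0.003 0.001] gap 15.9 F [-0.1  1.  -0.9]
```

View pics/s15.png

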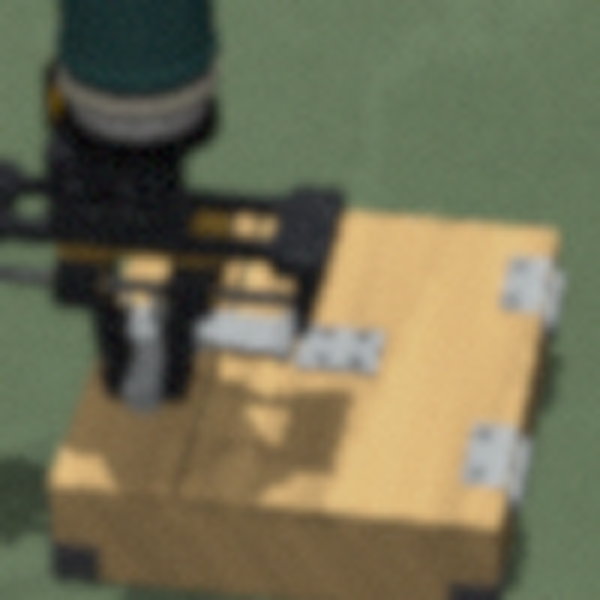

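No contact force with the nose about 8 mm past the staple plane. Continuing.

Request:
play_rows --twist '[[0, 0, 0], [0, 0, 0], [0, 0, 0], [0, 0, 0], [0, 0, 0], [0, 0, 0], [0, 0, 0], [0, 0, 0], [0, 0, 0]]' --offset '[[0, -4, 0], [0, -5, 0], [0, -5, 0], [0, -5, 0], [0, -5, 0], [0, -5, 0], [0, -5, 0], [0, -3, 0], [0, 0, 0]]' --fingers '[-1, -1, -1, -1, -1, -1, -1, -1, -1]'

```text
time_s: 20.68
ee_pos: [473.6, 218.3, 96.3]
orientation: [0.994, -0.105, -0.001, 0.0]
force: [-0.3, 0.7, -1.6]
finger_gap: 15.8
```

Request:
play_rows --twist '[[0, 0, 0], [0, 0, 0], [0, 0, 0], [0, 0, 0], [0, 0, 0]]' --offset '[[0, -1.5, 0], [0, -1.5, 0], [0, -1.5, 0], [0, -1.5, 0], [0, 0, 0]]' --fingers '[-1, -1, -1, -1, -1]'

```text
time_s: 21.1
ee_pos: [474.8, 223.5, 96.3]
orientation: [0.994, -0.105, -0.001, 0.0]
force: [0.1, 0.5, -2.2]
finger_gap: 15.7
```

```bash
python3 -c "
from tgt import *
go(474.6,224.6,96)"
```

```text
ee [474.8 223.5  96.3] tool delta [-0.4 -1.   0.4] twist [0.    0.003 0.   ] gap 15.7 F [ 0.1  0.5 -2.2]
```

Request:
play_rows --twist '[[0, 0, 0], [0, 0, 0], [0, 0, 0], [0, 0, 0]]' --offset '[[0, -1, 0], [0, -1, 0], [0, -1, 0], [0, 0, 0]]' --fingers '[-1, -1, -1, -1]'

```text
time_s: 21.43
ee_pos: [474.9, 224.7, 96.2]
orientation: [0.994, -0.105, -0.002, 0.002]
force: [-1.1, -7.8, 1.7]
finger_gap: 15.9
```

Shoulder meets the staple: 7.8 N at TCP 224.7, expected 224.6. Lowering 1 mm onto the hasp, then releasing.

Request:
play_rows --twist '[[0, 0, 0], [0, 0, 0], [0, 0, 0], [0, 0, 0]]' --offset '[[0, 0, 0.6], [0, 0, 0.5], [0, 0.5, 0], [0, 0, 0]]' --fingers '[-1, -1, -1, -1]' --newtons 10

```text
time_s: 21.77
ee_pos: [474.9, 224.7, 95.1]
orientation: [0.994, -0.105, -0.002, 0.001]
force: [-0.3, -7.3, 1.9]
finger_gap: 16.1
```

Request:
play_rows --twist '[[0, 0, 0], [0, 0, 0], [0, 0, 0], [0, 0, 0], [0, 0, 0]]' --offset '[[0, 0, 0], [0, 0, 0], [0, 0, 0], [0, 0, 0], [0, 0, 0]]' --fingers '[-0.55, -0.5, -0.4, -0.35, -0.35]'

```text
time_s: 22.18
ee_pos: [476.7, 226.3, 95.9]
orientation: [0.994, -0.105, 0.0, -0.0]
force: [4.0, -0.7, 0.6]
finger_gap: 28.5
```

```bash
python3 -c "
from tgt import *
go(474.6,224.6,96)"
```

```text
ee [476.7 226.3  95.9] tool delta [-1.7  2.1 -0.1] twist [-0.001  0.     0.   ] gap 28.5 F [ 4.  -0.7  0.6]
```

Request:
play_rows --twist '[[0, 0, 0], [0, 0, 0]]' --offset '[[0, 0, 0], [0, 0, 0]]' --fingers '[-0.25, -0.25]'

```text
time_s: 22.35
ee_pos: [477.9, 226.2, 96.5]
orientation: [0.994, -0.105, 0.001, -0.001]
force: [6.7, -2.5, 0.4]
finger_gap: 33.1
```

```bash
python3 - <<'E'
from snap import *
from ov import *
o=take("16")
draw(o["side"],255,165,355,265,6,"pics/s16.png",[])
E
```

```text
t 22.45 j [ 0.395  0.155  2.071 -0.     0.913  0.606] ee [477.9 226.2  96.5] x [ 0.978 -0.209  0.003] z [ 0.003  0.001 -1.   ] F [ 6.7 -3.   0.4] gap 33.0
```

View pics/s16.png

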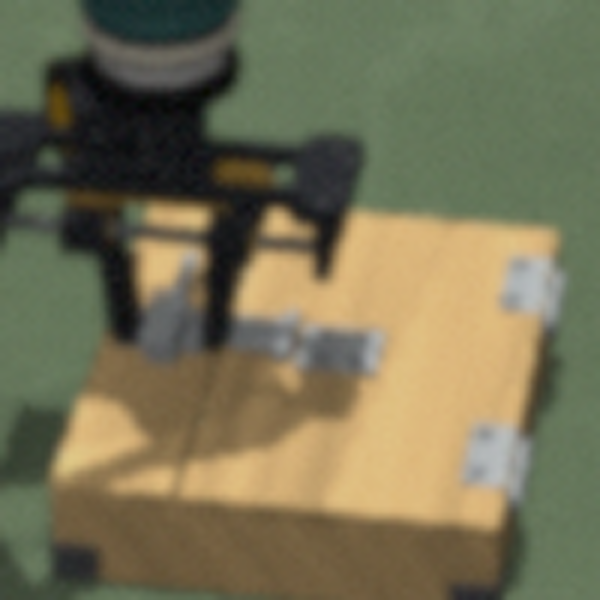

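Opening further pushes the −x finger against the upturned hasp lip (6.7 N in x). I'll close back to about 21 mm to free it, without touching the handle, before lifting.

Request:
play_rows --twist '[[0, 0, 0], [0, 0, 0], [0, 0, 0], [0, 0, 0]]' --offset '[[0, 0, 0], [0, 0, 0], [0, 0, 0], [0, 0, 0]]' --fingers '[-0.52, -0.52, -0.52, -0.52]' --newtons 5

```text
time_s: 22.78
ee_pos: [474.4, 225.9, 94.8]
orientation: [0.994, -0.105, -0.002, 0.0]
force: [-0.2, -0.5, 1.6]
finger_gap: 21.3
```

```bash
python3 -c "
from tgt import *
go(474.6,224.6,96)"
```

```text
ee [474.4 225.9  94.8] tool delta [ 0.4  1.2 -1.2] twist [0.001 0.004 0.   ] gap 21.3 F [-0.2 -0.5  1.6]
```

Forces are zero and the gap is 21.3 mm, free of both handle and lip. Lifting straight up.

Request:
play_rows --twist '[[0, 0, 0], [0, 0, 0], [0, 0, 0], [0, 0, 0]]' --offset '[[0, 0, -2], [0, 0, -4], [0, 0, -6], [0, 0, 0]]' --fingers '[-0.52, -0.52, -0.52, -0.52]'

```text
time_s: 23.12
ee_pos: [475.9, 226.2, 108.5]
orientation: [0.994, -0.105, -0.001, -0.0]
force: [0.2, 0.1, 0.3]
finger_gap: 21.1
```

Request:
play_rows --twist '[[0, 0, 0], [0, 0, 0], [0, 0, 0], [0, 0, 0], [0, 0, 0], [0, 0, 0], [0, 0, 0], [0, 0, 0], [0, 0, 0], [0, 0, 0], [0, 0, 0], [0, 0, 0]]' --offset '[[0, 0, -8], [0, 0, -16], [0, 0, -30], [0, 0, -38], [0, 20, -20], [0, 35, 0], [0, 38, 0], [0, 38, 0], [0, 38, 0], [0, 38, 0], [0, 38, 0], [0, 20, 0]]' --fingers '[-0.52, -0.52, -0.52, -0.52, -0.4, -0.3, -0.2, 0, 0, 0, 0, 0]'

```text
time_s: 24.12
ee_pos: [418.9, -36.1, 220.0]
orientation: [0.994, -0.106, -0.001, 0.001]
force: [0.2, 0.0, 0.2]
finger_gap: 43.9
```

```bash
python3 - <<'E'
from snap import *
from ov import *
o=take("17")
draw(o["side"],255,185,340,265,8,"pics/s17.png",[]);draw(o["top"],220,230,320,330,6,"pics/t17.png",[])
E
```

```text
t 24.22 j [-1.430e-01 -2.000e-01  2.164e+00 -1.000e-03  1.179e+00  7.300e-02] ee [419.4 -35.7 220. ] x [ 0.977 -0.214 -0.002] z [-0.002 -0.001 -1.   ] F [ 0.1  0.4 -0.8] gap 43.8
```

View pics/s17.png

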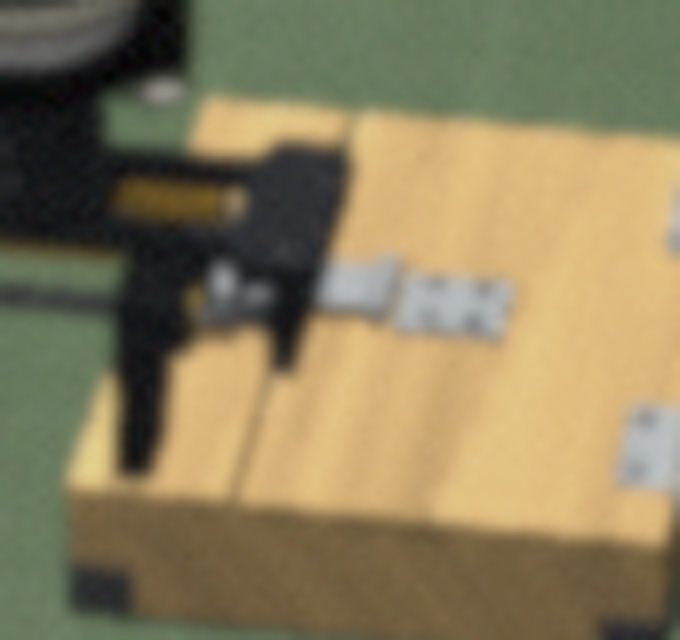

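View pics/t17.png

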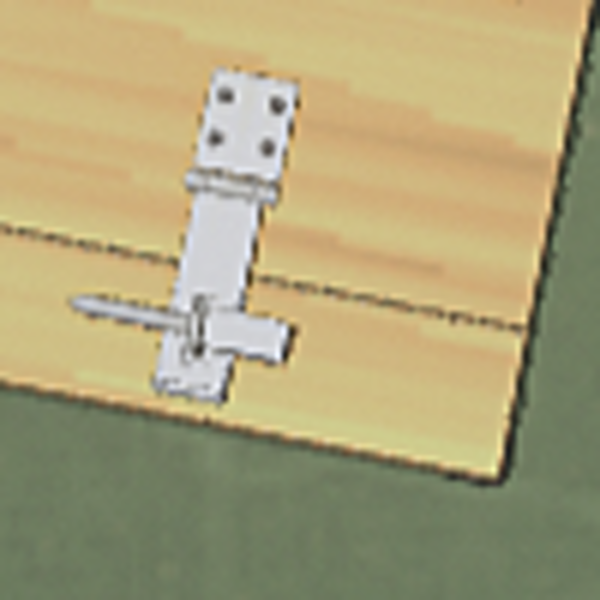

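Top view: pin through the staple with the handle at about (261,286), shoulder against the staple (253,285), hasp flat. I'll move the hand out of the side view and check the fit with overlays.

Request:
play_rows --twist '[[0, 0, 0], [0, 0, 0], [0, 0, 0], [0, 0, 0], [0, 0, 0], [0, 0, 0], [0, 0, 0]]' --offset '[[20, 0, -10], [35, 10, -10], [38, 10, 0], [38, 10, 0], [38, 10, 0], [20, 0, 0], [0, 0, 0]]' --fingers '[0, 0, 0, 0, 0, 0, 0]'

```text
time_s: 24.8
ee_pos: [600.5, -111.9, 238.7]
orientation: [0.994, -0.105, -0.0, -0.0]
force: [0.2, 0.2, 1.1]
finger_gap: 44.1
```

```bash
python3 - <<'E'
from snap import *
from ov import *
o=take("18")
p0=fr(CASE,[(-75,-2.5,0)])[0]
P=(p0[0],p0[1],CASE[2]+90); b=68
L=[fr(P,[(0,8,b+16),(-34,8,b+16),(-34,-8,b+16),(0,-8,b+16),(0,8,b+16)]),fr(P,[(0,4,b+8),(50,4,b+8),(55,2,b+8),(55,-2,b+8),(50,-4,b+8),(0,-4,b+8)])]
draw(o["side"],255,185,335,245,9,"pics/s18.png",[]);draw(o["top"],230,250,290,310,10,"pics/t18.png",L)
draw(o["side"],255,185,335,245,9,"pics/s18b.png",L+casel(CASE,0)[3:])
cv2.imwrite("pics/top18.png",o["top"]["img"][:,:,::-1])
E
```

```text
t 24.9 j [-0.225  0.156  1.781 -0.     1.209 -0.014] ee [ 596.7 -110.8  238.2] x [ 0.978 -0.209 -0.005] z [-0.005  0.001 -1.   ] F [-0.1  0.5 -0.8] gap 44.0
```

View pics/s18.png

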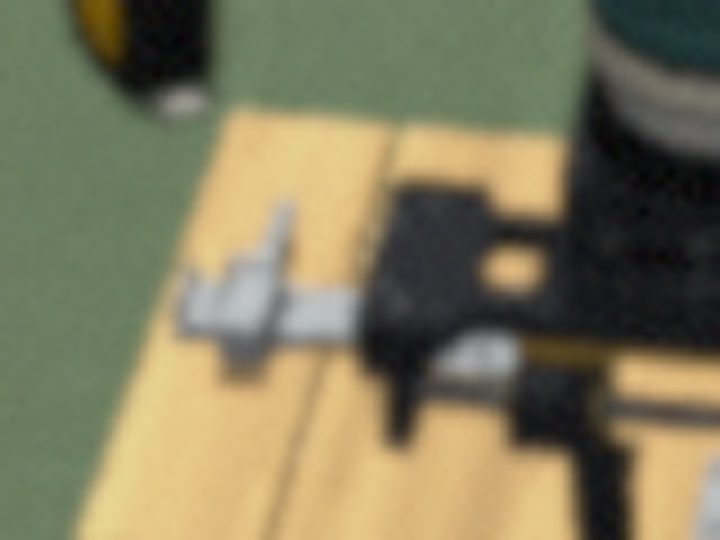

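View pics/s18b.png

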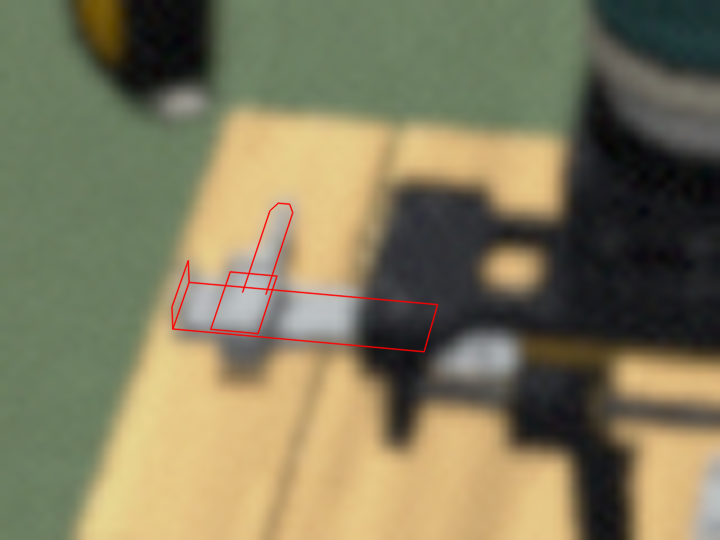

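View pics/t18.png

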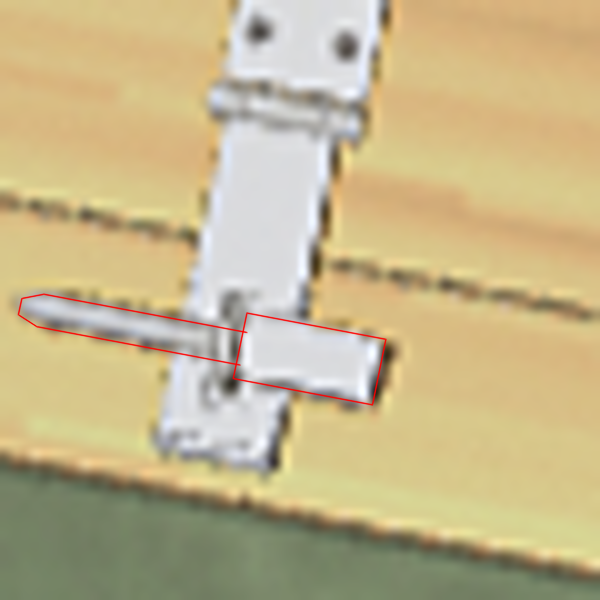

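View pics/top18.png

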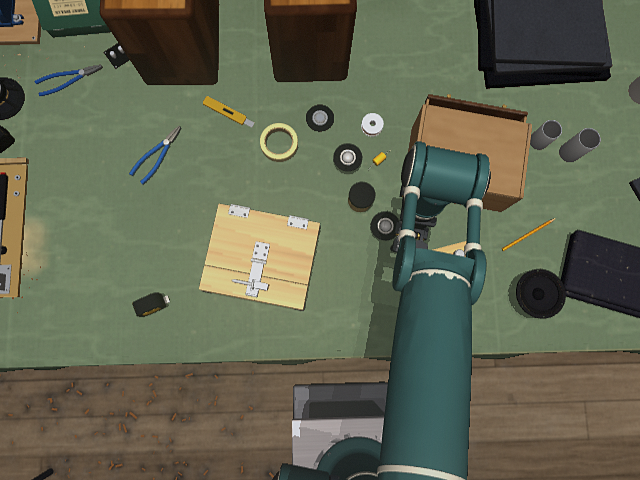

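```bash
python3 - <<'E'
from ov import *
t=load("top18.npz");s=load("side18.npz");t0=load("top0.npz");s0=load("side0.npz")
C=cloud(t); 
for d in(-30,-20,-8,20,35,50):
    p=fr(CASE,[(-75,d,84 if d<0 else 80)]); u,v=np.round(w2px(t,p)[0]).astype(int); print(d,np.round(C[v,u],1))
for n,a,b,box in(("top",t,t0,[(365,206,405,246),(343,178,380,212),(130,288,172,320)]),("side",s,s0,[(325,285,358,318),(352,265,382,302),(258,168,282,198)])):
    for q in box: print(n,q,np.abs(a["img"][q[1]:q[3],q[0]:q[2]].astype(int)-b["img"][q[1]:q[3],q[0]:q[2]]).mean().round(1))
draw(s,255,255,385,385,5,"pics/s18c.png",[])
E
```

```text
-30 [472.4 213.4  88.8]
-20 [475.4 223.3  85. ]
-8 [475.4 234.9  87.8]
20 [484.1 262.2  78.9]
35 [486.7 278.6  82.1]
50 [490.3 294.2  73.7]
top (365, 206, 405, 246) 22.8
top (343, 178, 380, 212) 4.7
top (130, 288, 172, 320) 6.5
side (325, 285, 358, 318) 15.1
side (352, 265, 382, 302) 6.5
side (258, 168, 282, 198) 7.0
```

View pics/s18c.png

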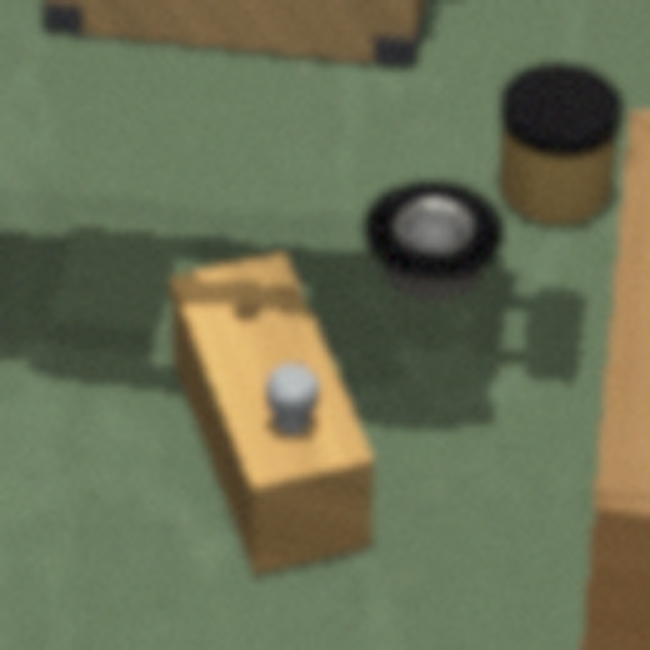

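Knob pin upright, tweeter and tin where they were (the tweeter difference is only arm shadow). The handle sits about 84–88 mm at its top in noisy depth, the shank about 80, so it is level on the hasp. Handing in.

```bash
python3 -c "
from plant import finish_job
print(finish_job())"
```

```text
the job is handed in; nothing more can be done
None
```

The case is locked: the hasp is shut over its staple and the locking pin is home through the loop. I handed the job in at about 25 s of the 72 s. No verdict was reported.

**What was done, in order**
- **Hasp:** I swung it over from behind and pressed it down at about 10 N. The fingertips stopped at 68.3 mm; a shut hasp is 68 mm.
- **Pin laid down:** I drew it from the stand, tilted it until the nose touched the bench, let it pivot nearly flat in a light grip, and released it. It lay level on its handle.
- **Pin inserted:** I took it again across the handle and pushed it along the case's +y. There was no force until the shoulder met the staple at 7.8 N, 0.1 mm from the expected place.

**Last checks**
- **Fit:** The top-view overlay matches the home pose to about 0.5 px (around 1 mm), and the hasp is flat.
- **Surroundings:** The knob pin is upright. The wax tin and tape measure are unchanged, and the tweeter differs only by the arm's shadow. The hand is clear and free of contact.

**What disagreed**
- **Finger on the hasp lip:** When I opened the fingers after insertion, one pushed against the lip with up to 6.7 N. I closed them back to 21 mm before lifting, and the hasp and pin stayed in place.
- **Depth reading:** Depth on the handle top was noisy, 85–89 mm against an expected 84 mm. The side camera sat about 0.6 px off the top-view model when I measured the pin on the bench.

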